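Pack the weighing bench's service tray

ROBOT

A 6-joint arm with a two-finger parallel gripper is mounted at the origin on the work surface. World frame = base frame: x ahead of the robot, y to its left, z up, the work surface at z = 0. Lengths are in m, angles in rad, forces in N, time in s.
With the tool pointing down it reaches from about 0.325 to 0.9 m from the base axis. Payload 6.1 kg.
Tool frame: the origin (TCP) lies midway between the tips of the shut fingers; the grasp point (between the pads) lies 19 mm behind it (robot.pinch_z is the z of the grasp point in the tool frame, in m); z points along the fingers, y is the direction in which the jaws open and shut (so a half turn about z gives the same grasp; the last joint's range is limited). The gripper opens to 85 mm and grips with 20 to 120 N. Pads are 22 mm wide; open, the fingers measure 114 mm over their backs; the gripper's body (76 mm by 85 mm) begins 54 mm behind the grasp point. The pads swing forward as they close: fully open they stand 13 mm farther back than shut.
Start: joints at [-1.29, 0.22, 1.526, -0, 1.395, -0.126], TCP at [0.247, -0.574, 0.231] pointing down, gripper open.
Joint ranges: [-2.98, 2.98], [-0.91, 2.08], [0.09, 2.57], [-1.24, 4.39], [0.2, 2.65], [-2.68, 2.68]. Speed limits (rad/s): [2.57, 2.57, 3.01, 3.14, 3.14, 3.14].

INTERFACE

Orientations are given as a 3x3 rotation matrix whose columns are the frame's x, y, z axes.
In Python, from workcell import robot gives the robot as it stands.
- The arm moves only by the shell command python3 -m crank 'ROWS' [OPENING] [FORCE]. ROWS is text: rows parted by semicolons, each of 6 numbers parted by spaces: the shift along the world's x, y, z scaled (see below), then the turn, a rotation vector about the world's x, y, z scaled (see below). In form: x y z wx wy wz; .... A call has 1 to 20 rows; each row is the pose to reach, as a shift and turn from the pose measured when the call began; what a row does not reach only later rows make up. The controller multiplies each number of a shift by 200 mm and each number of a turn by 120 degrees. A row lasts 1/12 s, in which the tool goes at most 41.7 mm and 7.16 degrees, less where a joint would pass 70% of its speed; a pose out of reach is approached as far as the arm can. A call with a number of a shift or a turn outside -1 to 1 is refused whole. A call with a gripper value outside its range is refused whole. OPENING is the opening in per cent of the stroke, from 0 (shut) to 100 (fully open), set as the call begins (- or left out, the last holds). The fingers move at their own pace and stop on an object; FORCE is the grip in N (left out, the last holds). Time passes only in rows, so rows that repeat a pose let the fingers close. It gives the time, the measured TCP pose, the force and the opening at its end, in the units of the state.
- robot.read_state(): the state, without advancing time (a new reading comes with each control period).
- robot.grab_frame(name): name is "side" or "top"; returns a dict with "frame" (420x560x3 uint8, red, green, blue), "camera_matrix" (3x3 intrinsics, pixels), "rvec" (rotation vector, rad) and "tvec" (3), from world to camera coordinates, as OpenCV has them. Camera axes: x right, y down, z forward; pixel columns grow to the right and rows downward; lengths in m; the calibration is good to about 2 mm. A picture is of the moment at which its call begins. There is no depth.
- robot.close_job(): hands the job in, once; it reports no verdict.
Trained networks look in a picture, given as the dict that the camera call returned (one of the last four; its "shot" number tells which), for a name from the list of things; names that differ only in an ending like _2 or _b are one class to them, and where a whole thing is asked for, a point or a joint stands for the part that bears it (a point fixed in the world has none). Each returns a list of dicts, best first, with "p" (0 to 1); they miss things now and then, are a little off and sometimes report something else, mostly with a low value. They report only what shows in the picture. A call takes as long as a camera call.
- robot.find_in(thing, picture): "xy" ([column, row] in pixels, amid what is visible of it).
The state is a dict: "time": time; "qpos": joint angles; "joint_vel": joint speeds; "effort": joint torques, N m; "ee_pos": TCP position; "orientation": TCP orientation; "ft_force": force on the tool from outside, world axes, zero at the start; "moment": the same for the moment, N m; "opening": finger opening in m.
Only numpy, scipy, OpenCV 4.12 (cv2) and the standard library are available. Lean on these libraries where they do the work, as an engineer would, in place of code of your own. Each camera call takes 0.05 s, during which the arm holds its last target.

TASK

Someone has left the service kit lying about the weighing bench: clear the spatula and the T-plate off the balance and fetch the brush from among the bottles, and lay each gently, not dropped, flat in its own shaped compartment of the blue tray, wide end in the wide end of the pocket and flat on the floor between the ribs. Leave the bottles, jar, weight, beaker and can standing where they are, and do not press hard on the balance.

Things in the scene. Friction and masses are not known exactly. Their poses are not given: they have to be found in the camera images.
- brush_mid (a point): Dust brush with a wooden handle, lying on the bench. 170 mm long, 18 mm thick all over, flat underneath, about 70 g. Point: mid-length, half-way up. +x points along it to the head: the handle (22 mm wide) runs from x = -85 to +35 mm, the head (46 mm wide, wood then black bristle block, rigid) from +35 to +85 mm. Balances about 10 mm from this point towards the head. z up.
- spatula_mid (a point): Flat spatula lying on top of the T-plate on the balance pan. 190 mm long, about 90 g, flat underneath. Point: mid-length, 7 mm above its underside. +x points to the blade: green handle (18 mm wide, 14 mm thick) from x = -95 to +15 mm, steel blade (34 mm wide, 4 mm thick) from +15 to +95 mm. Balances at this point. z up.
- plate_mid (a point): T-shaped flat aluminium joining plate lying on the balance pan, beneath the spatula. 110 mm long, 12 mm thick, about 130 g. Point: mid-length, half-way up. +x points to the cross-bar: stem (38 mm wide) from x = -55 to +19 mm, cross-bar (58 mm wide) from +19 to +55 mm. Balances about 5 mm from this point towards the cross-bar. z up.
- tray: Blue service tray fixed to the bench, 226 mm (x) by 242 mm (y), rim 12 mm high. Origin: centre of its underside, on the bench. It holds three grey inserts side by side along its y, 77 mm apart, in an order that varies; they lie parallel to its x.
- balance: White precision balance, fixed, 320 mm (x) by 220 mm (y); keypad towards -x. Origin: centre of its underside, on the bench. Square steel pan 180 by 180 mm, centred at x = +40 mm, its top 78 mm above the bench; nothing on it is higher than the pan. It does not move.
- brush_bay: Grey insert with the brush's compartment, 212 x 74 mm, fixed in tray. Origin: underside centre, 6 mm over bench; floor 4 mm above it. White ribs 10 mm high, 3 mm clear beside it, 4 at its ends; dark outline on floor. Home: mid-length point over origin, head to +x. Ribs: wide pocket x 38 to 89 mm, 52 mm wide inside; channel x -89 to -36 mm, 28 mm inside, no ribs between (room for fingers).
- spatula_bay: Grey insert with the spatula's compartment, 212 x 74 mm, fixed in tray. Origin: underside centre, 6 mm over bench; floor 4 mm above it. White ribs 10 mm high, 3 mm clear beside it, 4 at its ends; dark outline on floor. Home: mid-length point over origin, blade to +x. Ribs: wide pocket x 36 to 99 mm, 40 mm wide inside; channel x -99 to -36 mm, 24 mm inside, no ribs between (room for fingers).
- plate_bay: Grey insert with the T-plate's compartment, 212 x 74 mm, fixed in tray. Origin: underside centre, 6 mm over bench; floor 4 mm above it. White ribs 10 mm high, 3 mm clear beside it, 4 at its ends; dark outline on floor. Home: mid-length point over origin, cross-bar to +x. Ribs: wide pocket x 30 to 59 mm, 64 mm wide inside; channel x -59 to -30 mm, 44 mm inside, no ribs between (room for fingers).
- amber_bottle_mid (a point): Bystander, loose and upright on the bench: brown glass bottle with a black cap, 60 mm across, 150 mm high. Point: on its axis, half-way up.
- jar_mid (a point): Bystander, loose and upright on the bench: clear jar with a white cap, 48 mm across, 85 mm high. Point: on its axis, half-way up.
- weight_mid (a point): Bystander, loose and upright on the bench: brass calibration weight with a knob, 38 mm across, 50 mm high. Point: on its axis, half-way up.
- beaker_mid (a point): Bystander, loose and upright on the bench: glass beaker, 72 mm across, 95 mm high. Point: on its axis, half-way up.
- white_bottle_mid (a point): Bystander, loose and upright on the bench: white plastic bottle with a blue cap, 64 mm across, 160 mm high. Point: on its axis, half-way up.
- tin_mid (a point): Bystander, loose and upright on the bench: steel can, 76 mm across, 100 mm high. Point: on its axis, half-way up.

How it is judged:
By the outcome, as a careful person would: the job done as asked, in the order asked, and still so for the second after the job is handed in, with the robot touching nothing.
It also fails if it takes over 72 s, if anything falls off the work surface, if the arm or the gripper's body presses on something with over 40 N, if the wrist force passes 120 N, or if a joint passes its speed limit or range.

## Working session

There is one attempt and no reset: what is moved stays moved. The work goes in short steps, Python scripts to look and compute and a shell command to move; the robot and the scene stay as the last step left them, time stands still between calls to the robot, and variables do not carry over. Pictures are saved under pics/ and viewed, and the job is handed in when it is done.

```bash
ls; mkdir -p pics
python3 - <<'E'
from workcell import robot
import cv2
s=robot.read_state();print(s)
print(robot.pinch_z)
for n in("top","side"):
    p=robot.grab_frame(n);cv2.imwrite(f"pics/{n}0.png",cv2.cvtColor(p["frame"],cv2.COLOR_RGB2BGR))
    print(n,p["camera_matrix"].tolist(),p["rvec"],p["tvec"])
E
```

```text
pics
{'time': 0.0, 'qpos': array([-1.29007059e+00,  2.21230233e-01,  1.52763026e+00, -1.77293734e-05,
        1.39467186e+00, -1.26084295e-01]), 'joint_vel': array([ 0.00127642, -0.00067009, -0.00064931,  0.00099436,  0.0003709 ,
       -0.00050044]), 'effort': array([ 1.86799771e-03, -4.96894133e+01, -3.89391875e+01, -3.83247993e-05,
        1.10160821e-02,  3.52587634e-06]), 'ee_pos': array([ 0.2471321 , -0.57340589,  0.23018655]), 'orientation': array([[ 9.18386531e-01,  3.95684056e-01, -5.54171825e-04],
       [ 3.95684380e-01, -9.18384678e-01,  1.85893443e-03],
       [ 2.26607803e-04, -1.92649748e-03, -9.99998119e-01]]), 'ft_force': array([ 0.7197549 , -0.21472015,  0.70509777]), 'moment': array([-0.07389585,  0.01954322,  0.02865224]), 'opening': 0.08517081251122437}
-0.0187
top [[492.60068648392325, 0.0, 283.6649228852893], [0.0, 492.60068648392325, 213.94941547862598], [0.0, 0.0, 1.0]] [ 2.18601895 -2.18532001  0.12023147] [-0.01839999  0.57514199  1.08980031]
side [[509.0630326055881, 0.0, 276.95406594079003], [0.0, 509.0630326055881, 205.95880739444513], [0.0, 0.0, 1.0]] [ 0.94238434 -2.3382139   1.25169232] [0.42094451 0.30988494 0.82898889]
```

View pics/top0.png

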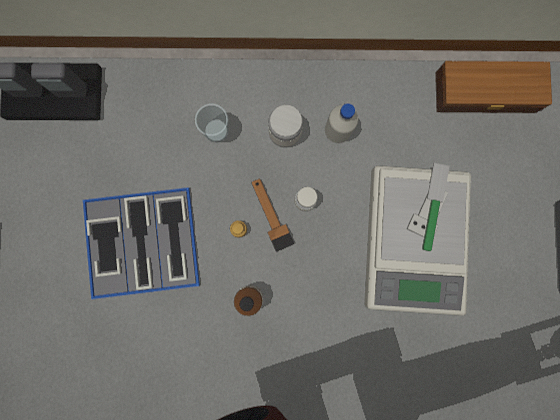

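View pics/side0.png

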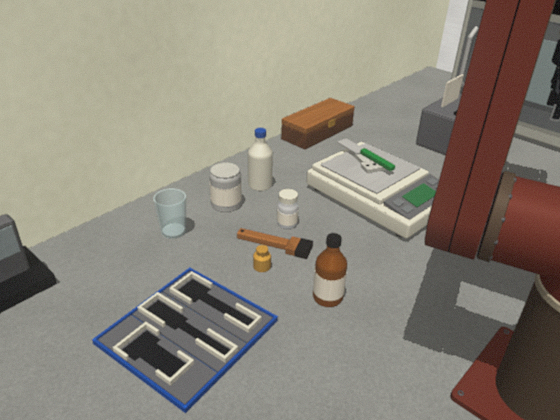

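```bash
cat > h.py <<'E'
from workcell import robot
import cv2, numpy as np
def cam(p):
    R,_=cv2.Rodrigues(np.array(p["rvec"],float));return p["camera_matrix"],R,np.array(p["tvec"],float).ravel()
def back(p,uv,z):
    K,R,t=cam(p);d=R.T@np.linalg.solve(K,[uv[0],uv[1],1]);c=-R.T@t
    return c+d*(z-c[2])/d[2]
def proj(p,X):
    return cv2.projectPoints(np.atleast_2d(np.array(X,float)),np.array(p["rvec"],float),np.array(p["tvec"],float),p["camera_matrix"],None)[0].reshape(-1,2)
def crop(p,name,u0,v0,u1,v1,draw=()):
    s=min(800/(u1-u0),600/(v1-v0))
    im=cv2.cvtColor(p["frame"],cv2.COLOR_RGB2BGR)[v0:v1,u0:u1]
    im=cv2.resize(im,None,fx=s,fy=s,interpolation=cv2.INTER_CUBIC)
    for poly,c in draw:
        q=((np.array(poly)-[u0,v0]+.5)*s-.5).astype(np.int32)
        cv2.polylines(im,[q],True,c,1,cv2.LINE_AA)
    cv2.imwrite("pics/"+name,im);return s
E
python3 - <<'E'
from h import *
p=robot.grab_frame("top");q=robot.grab_frame("side")
print(crop(p,"t_bal.png",360,155,480,320),crop(p,"t_tray.png",75,180,210,305),crop(p,"t_br.png",220,160,340,320),crop(q,"s_bal.png",300,130,450,240))
H=dict(brush_mid=.009,spatula_mid=.097,plate_mid=.084,tray=.006,balance=.07,brush_bay=.01,spatula_bay=.01,plate_bay=.01,amber_bottle_mid=.075,jar_mid=.042,weight_mid=.025,beaker_mid=.047,white_bottle_mid=.08,tin_mid=.05)
for n,z in H.items():
    for P,l in((p,'t'),(q,'s')):
        r=robot.find_in(n,P)
        print(n,l,[(np.round(a["xy"],1).tolist(),round(a["p"],2),back(P,a["xy"],z).round(3).tolist()) for a in r[:2]])
E
```

```text
3.6363636363636362 4.8 3.75 5.333333333333333
brush_mid t [([273.5, 224.3], 0.76, [0.553, 0.005, 0.009]), ([284.6, 125.2], 0.75, [0.785, -0.021, 0.009])]
brush_mid s [([280.3, 241.7], 0.78, [0.563, 0.005, 0.009])]
spatula_mid t [([434.1, 195.6], 0.59, [0.609, -0.339, 0.097]), ([212.3, 121.1], 0.54, [0.769, 0.137, 0.097])]
spatula_mid s [([366.8, 153.8], 0.68, [0.579, -0.333, 0.097])]
plate_mid t [([419.8, 219.9], 0.79, [0.557, -0.311, 0.084])]
plate_mid s [([368.9, 163.4], 0.72, [0.558, -0.316, 0.084])]
tray t [([123.2, 236.9], 0.59, [0.524, 0.347, 0.006])]
tray s [([211.9, 379.2], 0.72, [0.398, 0.347, 0.006])]
balance t [([271.5, 223.4], 0.47, [0.551, 0.009, 0.07])]
balance s [([384.2, 185.4], 0.98, [0.483, -0.275, 0.07]), ([367.4, 164.6], 0.26, [0.571, -0.33, 0.07])]
brush_bay t [([175.6, 238.9], 0.64, [0.519, 0.228, 0.01])]
brush_bay s [([217.9, 308.0], 0.81, [0.509, 0.237, 0.01])]
spatula_bay t [([136.3, 242.3], 0.79, [0.511, 0.316, 0.01])]
spatula_bay s [([187.3, 330.6], 0.85, [0.506, 0.312, 0.01])]
plate_bay t [([104.3, 243.5], 0.56, [0.509, 0.388, 0.01]), ([246.9, 300.5], 0.25
[... 403 characters left out ...]
6.7], 0.53, [0.546, 0.082, 0.025]), ([272.7, 224.4], 0.46, [0.551, 0.007, 0.025])]
weight_mid s [([258.0, 257.8], 0.62, [0.546, 0.092, 0.025]), ([287.8, 209.1], 0.42, [0.622, -0.085, 0.025])]
beaker_mid t [([215.6, 121.8], 0.84, [0.781, 0.135, 0.047]), ([174.2, 239.7], 0.23, [0.516, 0.223, 0.047])]
beaker_mid s [([218.8, 374.2], 0.57, [0.372, 0.353, 0.047]), ([169.7, 212.7], 0.56, [0.781, 0.14, 0.047])]
white_bottle_mid t [([340.3, 122.0], 0.57, [0.773, -0.142, 0.08])]
white_bottle_mid s [([256.1, 162.9], 0.65, [0.765, -0.12, 0.08])]
tin_mid t [([286.3, 124.2], 0.6, [0.776, -0.024, 0.05]), ([139.1, 241.4], 0.59, [0.512, 0.299, 0.05])]
tin_mid s [([221.0, 185.5], 0.97, [0.783, -0.017, 0.05])]
```

View pics/t_bal.png

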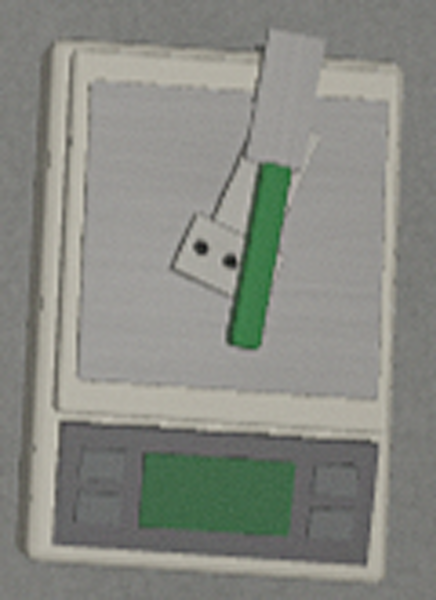

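View pics/t_tray.png

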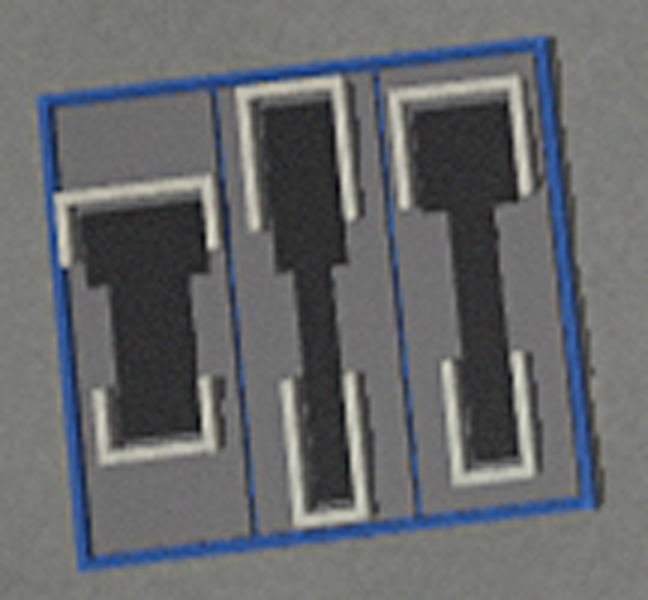

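View pics/t_br.png

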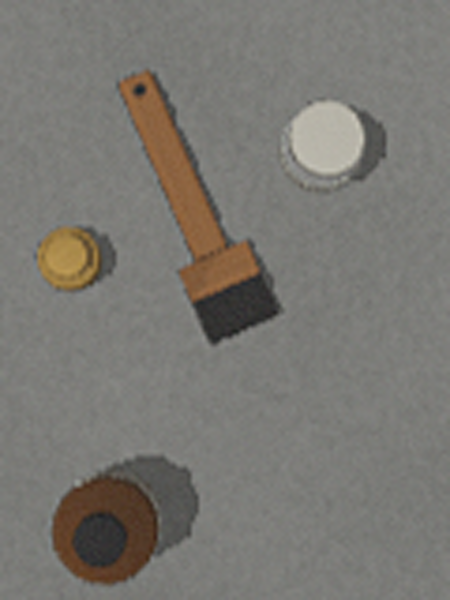

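View pics/s_bal.png

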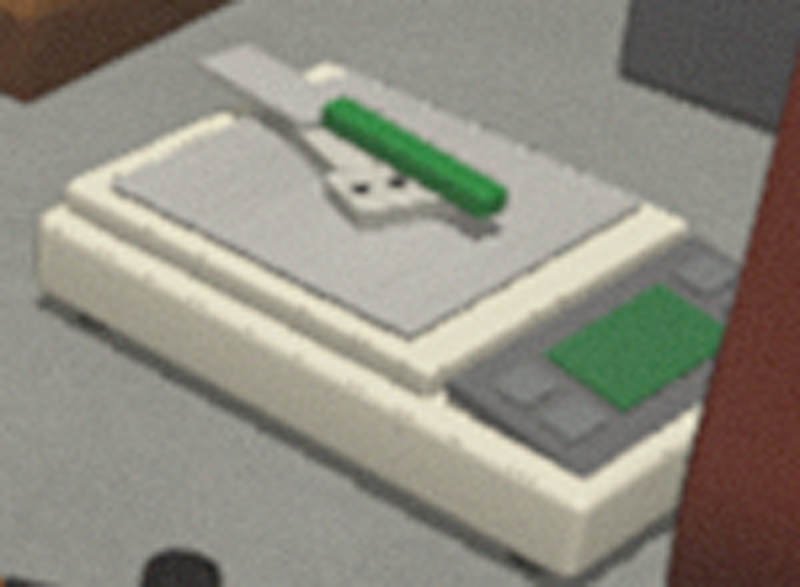

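```bash
cat >> h.py <<'E'
from scipy.optimize import least_squares
def T(pose,P): 
    x,y,a=pose;P=np.atleast_2d(np.array(P,float));c,s=np.cos(a),np.sin(a)
    return np.c_[x+c*P[:,0]-s*P[:,1],y+s*P[:,0]+c*P[:,1],P[:,2]]
def fit(p,obj,pix,x0):
    pix=np.array(pix,float)
    r=least_squares(lambda q:(proj(p,T(q,obj))-pix).ravel(),x0,x_scale=[.01,.01,.1],loss='soft_l1')
    return r.x, np.abs(r.fun).max(), np.sqrt(np.mean(r.fun**2))
def outline(xa,xb,xc,w1,w2,z1,z2=None):
    z2=z1 if z2 is None else z2
    return np.array([[xa,-w1/2,z1],[xb,-w1/2,z1],[xb,-w2/2,z2],[xc,-w2/2,z2],[xc,w2/2,z2],[xb,w2/2,z2],[xb,w1/2,z1],[xa,w1/2,z1]])
SP=lambda u:outline(-.095,.015,.095,.018,.034,u+.014,u+.004)
PL=lambda u:outline(-.055,.019,.055,.038,.058,u+.012)
BR=lambda u:outline(-.085,.035,.085,.022,.046,u+.018)
def unc(pts,s,u0,v0): return (np.array(pts,float)+.5)/s-.5+[u0,v0]
E
cat > fit0.py <<'E'
from h import *
p=robot.grab_frame("top");q=robot.grab_frame("side")
# spatula
o=SP(.090)
pix=unc([(228,345),(259,349),(292,166),(262,162),(268,28),(327,40)],600/165,360,155)
obj=[o[7],o[0],[.015,-.009,.104],[.015,.009,.104],o[4],o[3]]
sp,m,r=fit(p,obj,pix,[.56,-.33,-.15]);print("sp",sp,np.degrees(sp[2]),m,r)
o=PL(.078)
pix=unc([(170,268),(195,212),(213,218),(320,135),(232,297)],600/165,360,155)
obj=[[.055,-.029,.09],[.019,-.029,.09],[.019,-.019,.09],[-.055,.019,.09],[.055,.007,.09]]
pl,m,r=fit(p,obj[:4],pix[:4],[.557,-.311,2.65]);print("pl",pl,np.degrees(pl[2]),m,r)
o=BR(0)
pix=unc([(122,85),(152,71),(178,270),(248,240),(212,344),(281,308)],3.75,220,160)
obj=[[-.085,-.011,.018],[-.085,.011,.018],[.035,-.023,.018],[.035,.023,.018],[.085,-.023,.018],[.085,.023,.018]]
br,m,r=fit(p,obj,pix,[.553,.005,-2.7]);print("br",br,np.degrees(br[2]),m,r)
pix=unc([(40,97),(548,40),(597,508),(82,570)],4.8,75,180)
a,b=.113,.121
tr,m,r=fit(p,[[a,b,.012],[a,-b,.012],[-a,-b,.012],[-a,b,.012]],pix,[.51,.31,.1]);print("tr",tr,np.degrees(tr[2]),m,r)
def bays():
    for n,f in((1,PL),(0,SP),(-1,BR)):
        pose=[*T(tr,[[0,.077*n,0]])[0,:2],tr[2]]
        oo=f(0);oo[:,2]=.01;yield pose,oo
R,G,B=(0,0,255),(0,255,0),(255,255,0)
for P,l,cr in((p,'t',[(360,155,480,320),(75,180,210,305),(220,160,340,320)]),(q,'s',[(300,130,450,240),(90,260,290,410),(220,210,340,290)])):
    d=[(proj(P,T(sp,SP(.09))),R),(proj(P,T(pl,PL(.078))),B),(proj(P,T(br,BR(0))),R)]
    d+=[(proj(P,T(x,oo)),R) for x,oo in bays()]
    d+=[(proj(P,T(tr,[[a,b,.012],[a,-b,.012],[-a,-b,.012],[-a,b,.012]])),(0,255,255))]
    for i,c in enumerate(cr): crop(P,f"{l}f{i}.png",*c,draw=d)
np.savez("fit0.npz",sp=sp,pl=pl,br=br,tr=tr)
E
python3 fit0.py; cd pics; python3 -c "
import cv2,numpy as np
for n in 'ts':
  for i in range(3): print(n,i,cv2.imread(f'{n}f{i}.png').shape)"
```

```text
sp [ 0.58477386 -0.3372657  -0.21226617] -12.161955452741426 0.6251481333070501 0.3223042629646612
pl [ 0.57657776 -0.32990985  2.69511968] 154.4189827366523 0.5033476496112144 0.2677934441861242
br [ 0.57679421  0.01158704 -2.72843759] -156.32795876105556 1.89296604889077 0.7023581771982237
tr [0.51118187 0.30570089 0.11904997] 6.821060659608894 0.7421233198348602 0.41762865391346904
t 0 (600, 436, 3)
t 1 (600, 648, 3)
t 2 (600, 450, 3)
s 0 (587, 800, 3)
s 1 (600, 800, 3)
s 2 (533, 800, 3)
```

View pics/tf0.png

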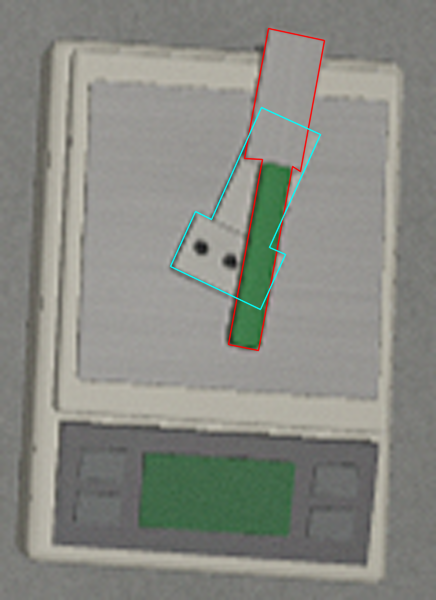

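View pics/sf0.png

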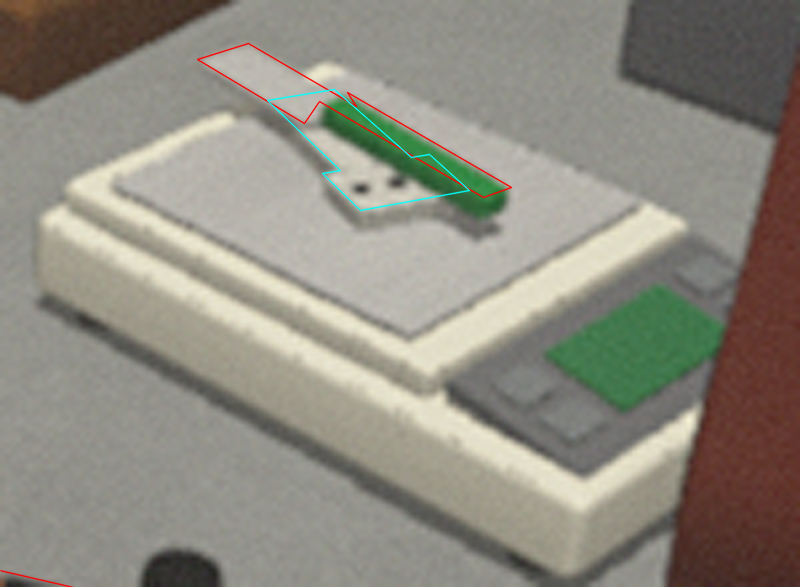

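View pics/tf1.png

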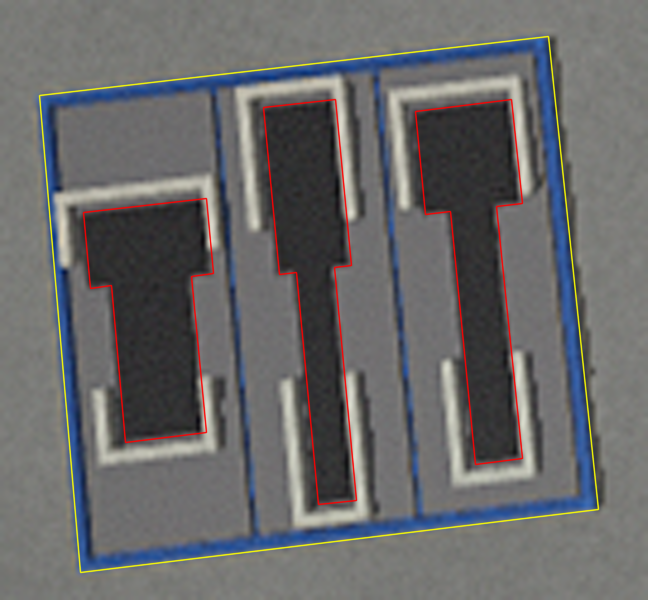

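View pics/sf1.png

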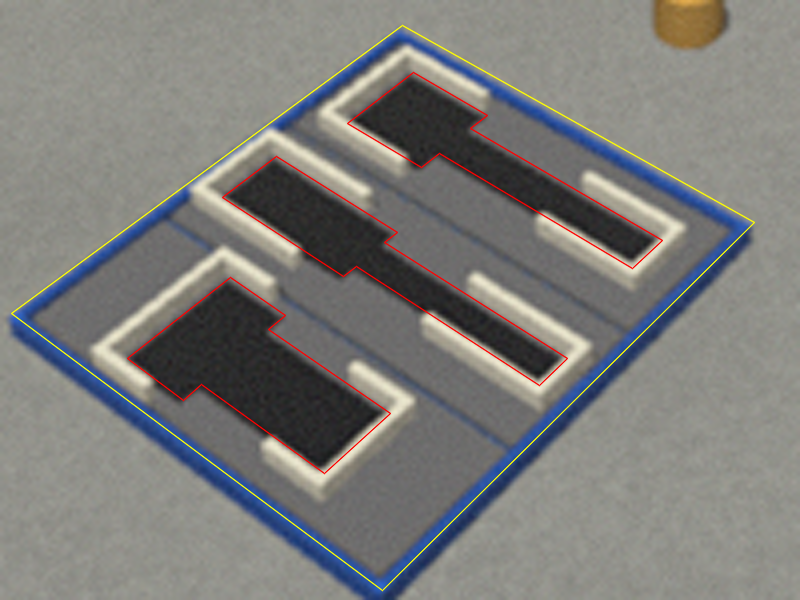

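View pics/tf2.png

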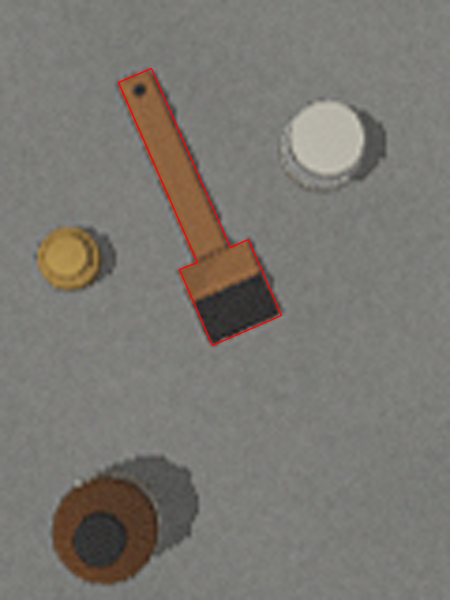

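View pics/sf2.png

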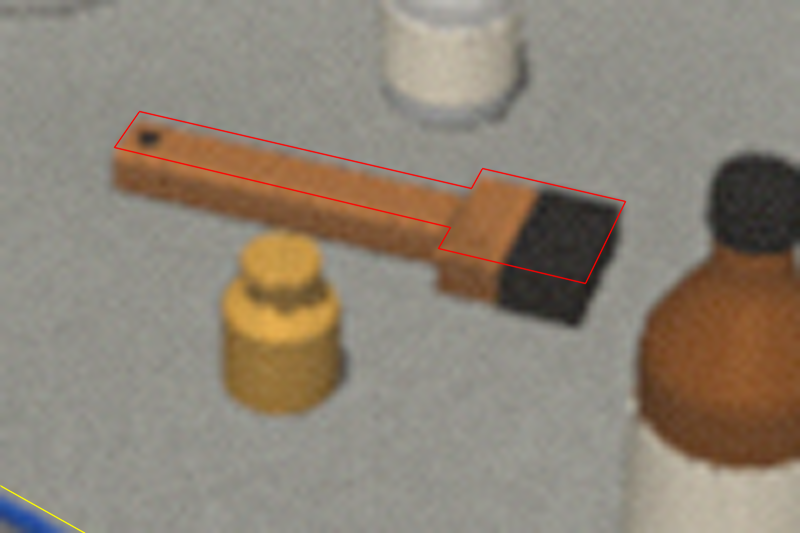

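```bash
python3 -m crank '0.25 0.15 0 0 0 -0.05;0.5 0.35 0 0 0 -0.1;0.7 0.5 0 0 0 -0.15;0.9 0.65 -0.05 0 0 -0.2;1 0.7 -0.1 0 0 -0.25;1 0.7 -0.1 0 0 -0.296;1 0.7 -0.1 0 0 -0.296;1 0.7 -0.1 0 0 -0.296' 50 40
cat > st.py <<'E'
from h import *
s=robot.read_state();R=s["orientation"]
print("t",round(s["time"],2),"pos",s["ee_pos"].round(4),"jaw",round(np.degrees(np.arctan2(R[1,1],R[0,1])),2),"zax",R[:,2].round(4),"F",s["ft_force"].round(1),"open",round(s["opening"]*1000,1),"q",np.degrees(s["qpos"]).round(0))
E
python3 st.py
```

```text
time: 2.37
ee_pos: [0.4486, -0.4322, 0.2106]
orientation: [[0.978, -0.207, -0.001], [-0.207, -0.978, 0.001], [-0.001, -0.001, -1.0]]
ft_force: [-0.2, -0.1, 0.7]
opening: 0.0428
t 2.37 pos [ 0.4486 -0.4322  0.2106] jaw -101.94 zax [-9.e-04  1.e-03 -1.e+00] F [-0.2 -0.1  0.7] open 42.8 q [-51.  13.  89.  -0.  78.  51.]
```

```bash
python3 -m crank '0.2 0.15 -0.05 0 0 0;0.4 0.3 -0.1 0 0 0;0.6 0.43 -0.2 0 0 0;0.67 0.477 -0.3 0 0 0;0.67 0.477 -0.3 0 0 0;0.67 0.477 -0.3 0 0 0' 
python3 st.py
python3 - <<'E'
from h import *
p=robot.grab_frame("top");q=robot.grab_frame("side")
s=robot.read_state();R=s["orientation"];t=s["ee_pos"]
f=np.load("fit0.npz")
for P,l,c in((p,'t',(360,120,500,300)),(q,'s',(290,60,460,220))):
    # lower corners of pads estimate, opening 42.8, 22 wide
    pts=[t+R@np.array([x,y,0]) for x,y in((-.011,-.0214),(.011,-.0214),(.011,.0214),(-.011,.0214))]
    crop(P,l+"c.png",*c,draw=[(proj(P,pts),(0,0,255)),(proj(P,T(f["sp"],SP(.09))),(255,0,255))])
E
```

```text
time: 2.87
ee_pos: [0.5824, -0.3349, 0.1475]
orientation: [[0.979, -0.204, -0.005], [-0.204, -0.979, 0.004], [-0.005, -0.003, -1.0]]
ft_force: [-0.6, 1.0, -0.3]
opening: 0.0422
t 2.87 pos [ 0.5824 -0.3349  0.1475] jaw -101.75 zax [-0.0047  0.0039 -1.    ] F [-0.6  1.  -0.3] open 42.2 q [-37.  23.  84.   0.  74.  65.]
```

View pics/tc.png

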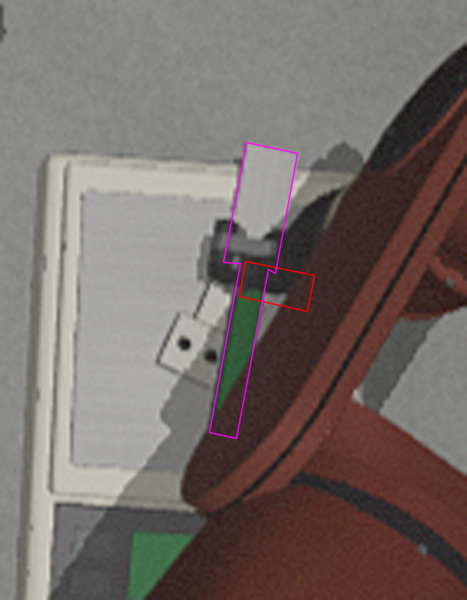

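View pics/sc.png

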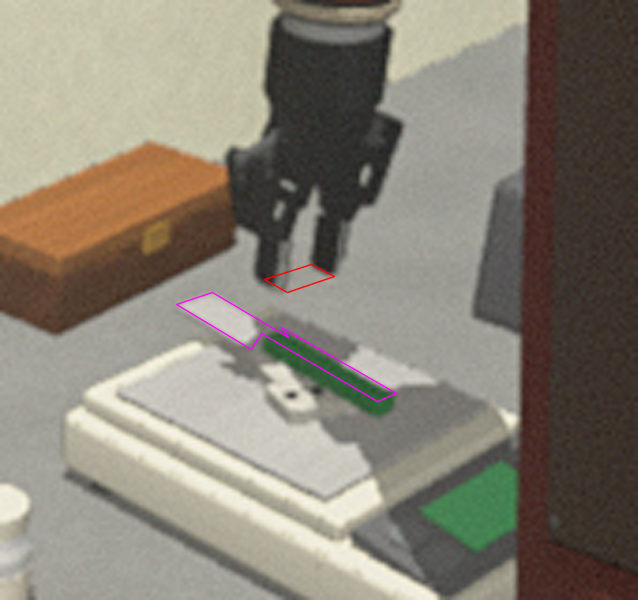

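```bash
python3 -m crank '0 -0.005 -0.1 0 0 0;0 -0.01 -0.18 0 0 -0.003;0 -0.01 -0.23 0 0 -0.003;0 -0.01 -0.255 0 0 -0.003;0 -0.01 -0.268 0 0 -0.003;0 -0.01 -0.268 0 0 -0.003' 
python3 st.py
```

```text
time: 3.47
ee_pos: [0.5811, -0.3409, 0.0973]
orientation: [[0.977, -0.214, -0.002], [-0.214, -0.977, 0.0], [-0.002, 0.0, -1.0]]
ft_force: [0.0, -0.1, -0.0]
opening: 0.0426
t 3.47 pos [ 0.5811 -0.3409  0.0973] jaw -102.34 zax [-2.e-03  3.e-04 -1.e+00] F [ 0.  -0.1 -0. ] open 42.6 q [-37.  26.  86.  -0.  69.  65.]
```

```bash
python3 -m crank '0.01 0.02 -0.02 0 0 0;0.01 0.02 -0.02 0 0 0;0.01 0.02 -0.02 0 0 0;0.01 0.02 -0.02 0 0 0' 
python3 st.py
python3 - <<'E'
from h import *
q=robot.grab_frame("side");crop(q,"sd.png",300,80,440,200)
E
```

```text
time: 3.8
ee_pos: [0.5835, -0.3368, 0.0939]
orientation: [[0.977, -0.213, -0.001], [-0.213, -0.977, -0.0], [-0.001, 0.001, -1.0]]
ft_force: [-0.2, -0.2, -0.3]
opening: 0.0429
t 3.8 pos [ 0.5835 -0.3368  0.0939] jaw -102.3 zax [-1.4e-03 -2.0e-04 -1.0e+00] F [-0.2 -0.2 -0.3] open 42.9 q [-37.  26.  86.  -0.  68.  66.]
```

View pics/sd.png

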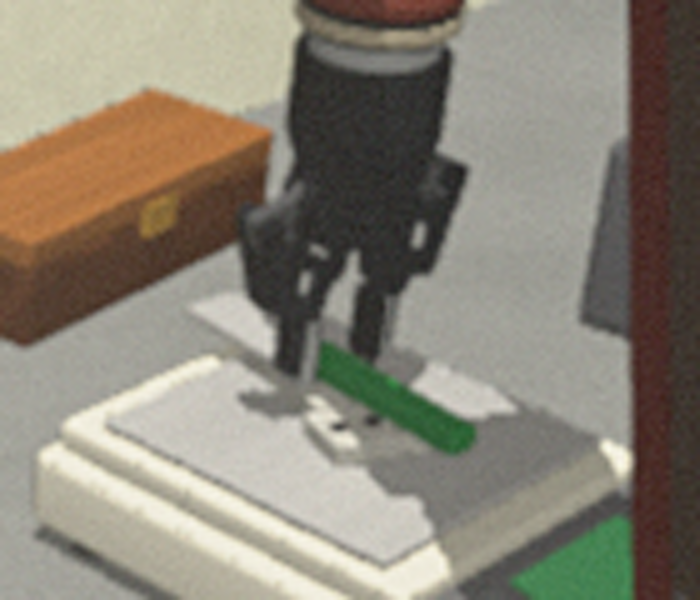

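The side picture shows the fingers straddling the green handle near its front end (about (360,150) px). Closing.

```bash
python3 -m crank '0 0 -0.005 0 0 0;0 0 -0.005 0 0 0;0 0 -0.005 0 0 0;0 0 -0.005 0 0 0;0 0 -0.005 0 0 0;0 0 -0.005 0 0 0;0 0 -0.005 0 0 0' 5 40
python3 st.py
```

```text
time: 4.43
ee_pos: [0.5837, -0.3369, 0.0931]
orientation: [[0.977, -0.213, -0.001], [-0.213, -0.977, -0.0], [-0.001, 0.001, -1.0]]
ft_force: [0.5, 0.3, 2.1]
opening: 0.0164
t 4.43 pos [ 0.5837 -0.3369  0.0931] jaw -102.31 zax [-1.e-03 -4.e-04 -1.e+00] F [0.5 0.3 2.1] open 16.4 q [-37.  26.  86.  -0.  68.  66.]
```

```bash
python3 -m crank '0 0 0.02 0 0 0;0 0 0.06 0 0 0;0 0 0.15 0 0 0;0 0 0.28 0 0 0;0 0 0.42 0 0 0;0 0 0.5 0 0 0;0 0 0.5 0 0 0;0 0 0.5 0 0 0' 
python3 st.py
python3 - <<'E'
from h import *
q=robot.grab_frame("side");crop(q,"se.png",280,30,440,200)
q=robot.grab_frame("top");crop(q,"te.png",360,100,500,320)
E
```

```text
time: 5.1
ee_pos: [0.5842, -0.3374, 0.1945]
orientation: [[0.977, -0.213, 0.001], [-0.213, -0.977, -0.002], [0.001, 0.002, -1.0]]
ft_force: [-0.3, -0.5, -1.6]
opening: 0.0166
t 5.1 pos [ 0.5842 -0.3374  0.1945] jaw -102.31 zax [ 0.0011 -0.002  -1.    ] F [-0.3 -0.5 -1.6] open 16.6 q [-37.  21.  82.  -0.  78.  66.]
```

View pics/se.png

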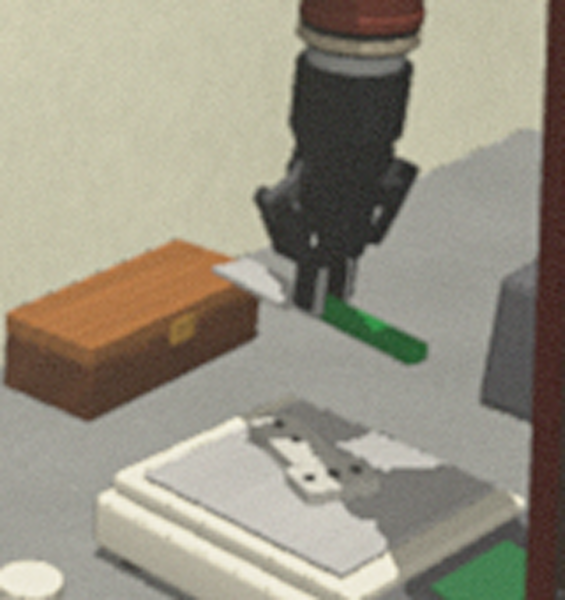

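View pics/te.png

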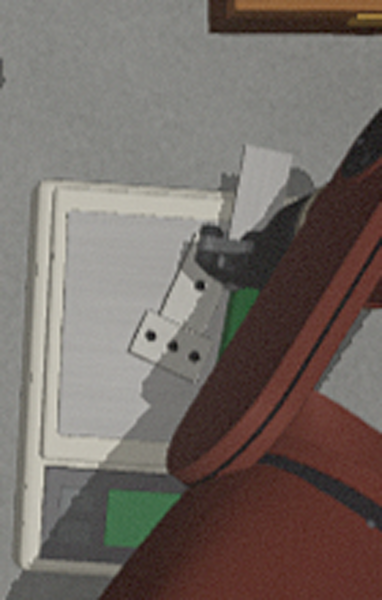

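```bash
cat > trayfit.py <<'E'
from h import *
from scipy.optimize import minimize
p=robot.grab_frame("top");q=robot.grab_frame("side")
f=np.load("fit0.npz");a,b=.113,.121
c8=[[sx*a,sy*b,z] for sx in(1,-1) for sy in(1,-1) for z in(0,.012)]
S=8
for P,l in((p,'t'),(q,'s')):
    fr=P["frame"].astype(int);m=(fr[...,2]>fr[...,0]*1.6+15)&(fr[...,2]>fr[...,1]*1.3+8)
    roi=np.zeros_like(m)
    if l=='t': roi[170:310,70:215]=1
    else: roi[250:420,80:300]=1
    m=(m&roi).astype(np.uint8)
    n,lab,stt,_=cv2.connectedComponentsWithStats(m,connectivity=8)
    m=(lab==1+np.argmax(stt[1:,4])).astype(np.uint8)
    M=cv2.resize(m,None,fx=S,fy=S,interpolation=cv2.INTER_LINEAR)
    ys,xs=np.nonzero(M);h=cv2.convexHull(np.c_[xs,ys].astype(np.int32))
    H=np.zeros(M.shape,np.uint8);cv2.fillConvexPoly(H,h,1)
    def cost(x):
        pp=proj(P,T(x,c8));pp=(pp+.5)*S-.5
        G=np.zeros(M.shape,np.uint8);cv2.fillConvexPoly(G,cv2.convexHull(np.round(pp).astype(np.int32)),1)
        return float((G^H).sum())/S/S
    r=minimize(cost,f["tr"],method="Nelder-Mead",options=dict(initial_simplex=f["tr"]+np.array([[0,0,0],[.004,0,0],[0,.004,0],[0,0,.03]]),xatol=1e-5,fatol=.01))
    print(l,r.x.round(4),np.degrees(r.x[2]).round(2),r.fun)
    K,R,t=cam(P);print("cam",(-R.T@t).round(3))
E
python3 trayfit.py
```

```text
t [0.5115 0.3076 0.1202] 6.89 42.609375
cam [0.476 0.005 1.137]
s [0.5109 0.3076 0.1214] 6.96 85.03125
cam [-0.031  0.672  0.712]
```

```bash
python3 -m crank '-0.01 0.08 0.03 0 0 0;-0.03 0.22 0.05 0 0 0.02;-0.05 0.4 0.05 0 0 0.04;-0.08 0.6 0.05 0 0 0.06;-0.1 0.8 0.05 0 0 0.08;-0.12 1 0.05 0 0 0.1' && python3 -m crank '-0.02 0.35 0 0 0 0.02;-0.04 0.55 0 0 0 0.04;-0.06 0.75 0 0 0 0.06;-0.08 0.95 0 0 0 0.06' && python3 -m crank '-0.02 0.35 0 0 0 0;-0.04 0.55 0 0 0 0;-0.06 0.75 0 0 0 0;-0.08 0.9 0 0 0 0;-0.09 1 0 0 0 0;-0.09 1 0 0 0 0' && python3 st.py
```

```text
time: 5.8
ee_pos: [0.5572, -0.1344, 0.1988]
orientation: [[1.0, -0.004, -0.007], [-0.004, -1.0, 0.002], [-0.007, -0.002, -1.0]]
ft_force: [1.3, 0.9, -2.0]
opening: 0.0167
time: 6.13
ee_pos: [0.5423, 0.0317, 0.1974]
orientation: [[0.992, 0.123, -0.009], [0.123, -0.992, 0.002], [-0.009, -0.003, -1.0]]
ft_force: [1.4, 0.2, -0.2]
opening: 0.0168
time: 6.63
ee_pos: [0.522, 0.2377, 0.1959]
orientation: [[0.992, 0.129, -0.012], [0.129, -0.992, 0.004], [-0.012, -0.005, -1.0]]
ft_force: [0.3, -0.0, -1.3]
opening: 0.0168
t 6.63 pos [0.522  0.2377 0.1959] jaw -82.61 zax [-0.0122  0.0039 -0.9999] F [ 0.3 -0.  -1.3] open 16.8 q [16.  8. 97.  0. 76. 99.]
```

```bash
python3 -m crank '-0.03 0.15 -0.1 0 0 0;-0.05 0.28 -0.25 0 0 0;-0.06 0.35 -0.4 0 0 0;-0.06 0.348 -0.5 0 0 0;-0.06 0.348 -0.54 0 0 0;-0.06 0.348 -0.54 0 0 0;-0.06 0.348 -0.54 0 0 0;-0.06 0.348 -0.54 0 0 0' && python3 st.py
```

```text
time: 7.3
ee_pos: [0.5114, 0.3071, 0.0896]
orientation: [[0.992, 0.128, -0.01], [0.128, -0.992, 0.005], [-0.009, -0.006, -1.0]]
ft_force: [-0.2, -0.6, -0.8]
opening: 0.0168
t 7.3 pos [0.5114 0.3071 0.0896] jaw -82.67 zax [-0.0099  0.0047 -0.9999] F [-0.2 -0.6 -0.8] open 16.8 q [ 23.  17.  98.   1.  65. 106.]
```

```bash
python3 -m crank '-0.005 0 -0.1 -0.002 -0.005 -0.004;-0.007 0 -0.18 -0.002 -0.005 -0.004;-0.007 0.001 -0.24 -0.002 -0.005 -0.004;-0.007 0.001 -0.25 -0.002 -0.005 -0.004;-0.007 0.001 -0.25 -0.002 -0.005 -0.004;-0.007 0.001 -0.25 -0.002 -0.005 -0.004' && python3 st.py
cat > chk.py <<'E'
import sys
from h import *
name,off,und,tag=sys.argv[1],float(sys.argv[2]),float(sys.argv[3]),sys.argv[4]
m=dict(sp=SP,pl=PL,br=BR)[name]
s=robot.read_state();R=s["orientation"];t=s["ee_pos"]
yaw0=float(sys.argv[5])  # object yaw minus jaw yaw (deg)
jaw=np.arctan2(R[1,1],R[0,1]);yaw=jaw+np.radians(yaw0)
pose=[t[0]-off*np.cos(yaw),t[1]-off*np.sin(yaw),yaw]
print("pose est",np.round(pose,4),np.degrees(yaw))
p=robot.grab_frame("top");q=robot.grab_frame("side")
for P,l,c in((p,'t',(70,170,220,310)),(q,'s',(80,240,300,410))):
    crop(P,f"{l}{tag}.png",*c,draw=[(proj(P,T(pose,m(t[2]+und))),(0,0,255))])
    crop(P,f"{l}{tag}n.png",*c)
E
python3 chk.py sp -0.0012 -0.0031 h1 90
```

```text
time: 7.8
ee_pos: [0.5109, 0.3074, 0.0407]
orientation: [[0.993, 0.119, 0.002], [0.119, -0.993, 0.001], [0.002, -0.001, -1.0]]
ft_force: [0.5, -0.3, -0.4]
opening: 0.0166
t 7.8 pos [0.5109 0.3074 0.0407] jaw -83.16 zax [ 0.002   0.0012 -1.    ] F [ 0.5 -0.3 -0.4] open 16.6 q [ 23.  20. 100.   0.  60. 107.]
pose est [0.5121 0.3075 0.1193] 6.835547324388952
```

View pics/th1.png

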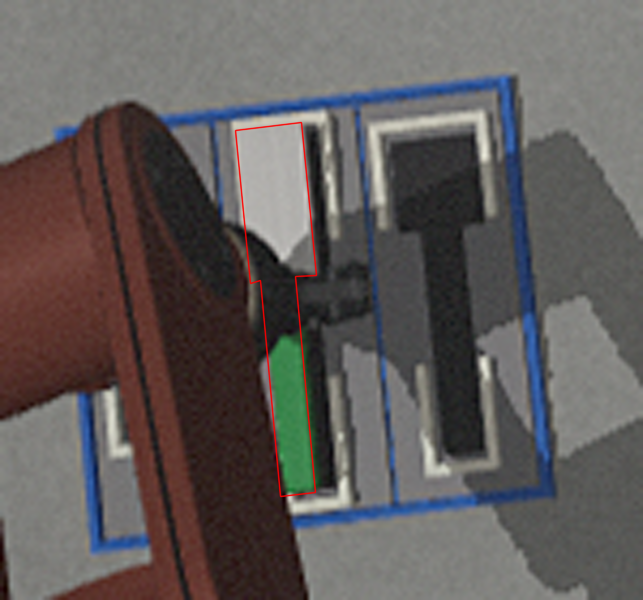

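View pics/sh1.png

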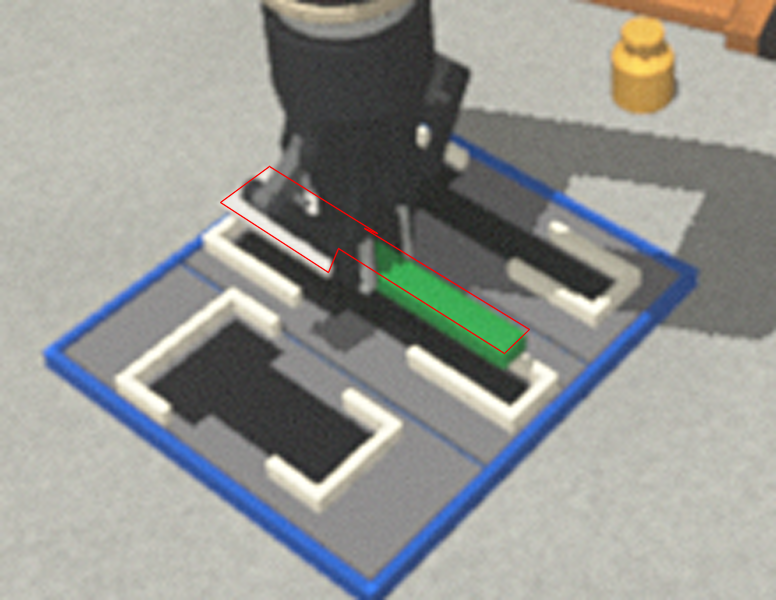

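```bash
python3 -m crank '-0.004 0 -0.03 0 0 0;-0.004 0 -0.06 0 0 0;-0.004 0 -0.085 0 0 0;-0.004 0 -0.1 0 0 0;-0.004 0 -0.11 0 0 0;-0.004 0 -0.118 0 0 0;-0.004 0 -0.123 0 0 0;-0.004 0 -0.126 0 0 0;-0.004 0 -0.128 0 0 0' && python3 st.py; python3 chk.py sp -0.0012 -0.0031 h2 90
```

```text
time: 8.65
ee_pos: [0.5104, 0.3077, 0.0154]
orientation: [[0.993, 0.119, 0.003], [0.119, -0.993, 0.002], [0.003, -0.001, -1.0]]
ft_force: [-0.0, 0.3, -1.3]
opening: 0.0164
t 8.65 pos [0.5104 0.3077 0.0154] jaw -83.16 zax [ 0.0029  0.0016 -1.    ] F [-0.   0.3 -1.3] open 16.4 q [ 23.  23. 100.   0.  57. 107.]
pose est [0.5116 0.3078 0.1194] 6.842472255781656
```

View pics/th2n.png

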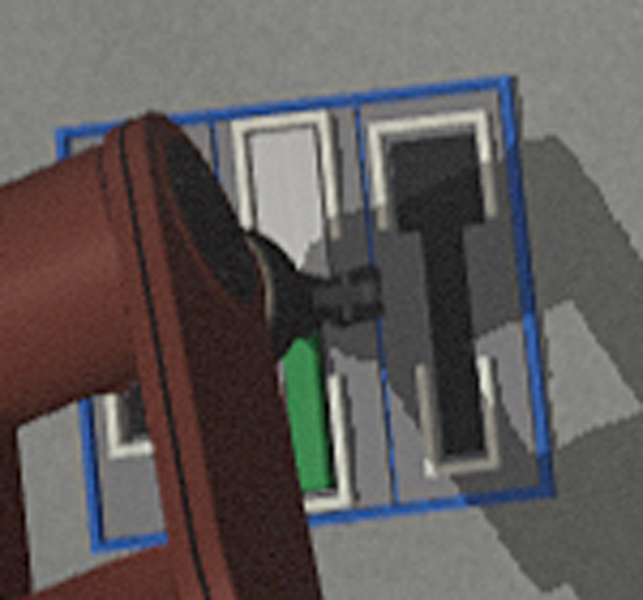

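View pics/sh2n.png

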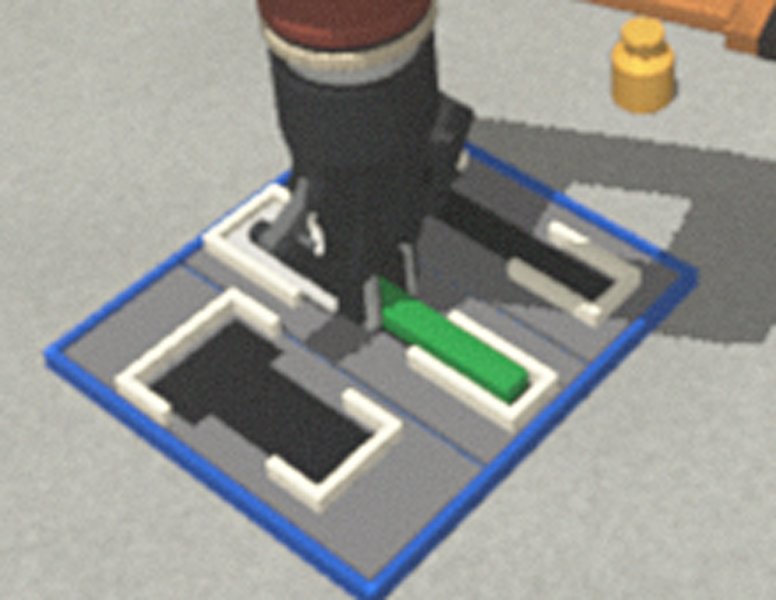

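The spatula is between the ribs in both views (blade at about (290,180) in the top crop). Lowering the last 2 mm.

```bash
python3 -m crank '0 0 -0.003 0 0 0;0 0 -0.006 0 0 0;0 0 -0.009 0 0 0;0 0 -0.011 0 0 0;0 0 -0.011 0 0 0' && python3 st.py
```

```text
time: 9.17
ee_pos: [0.5104, 0.3077, 0.0133]
orientation: [[0.993, 0.119, 0.003], [0.119, -0.993, 0.002], [0.003, -0.001, -1.0]]
ft_force: [-0.0, -0.2, -1.5]
opening: 0.0169
t 9.17 pos [0.5104 0.3077 0.0133] jaw -83.16 zax [ 0.0029  0.0016 -1.    ] F [-0.  -0.2 -1.5] open 16.9 q [ 23.  23. 100.   0.  57. 107.]
```

```bash
python3 -m crank '0 0 -0.002 0 0 0;0 0 -0.003 0 0 0;0 0 -0.004 0 0 0;0 0 -0.005 0 0 0;0 0 -0.005 0 0 0' && python3 st.py
```

```text
time: 9.58
ee_pos: [0.5104, 0.3077, 0.0131]
orientation: [[0.993, 0.119, 0.003], [0.119, -0.993, 0.001], [0.003, -0.001, -1.0]]
ft_force: [-3.1, -1.1, 6.7]
opening: 0.0168
t 9.58 pos [0.5104 0.3077 0.0131] jaw -83.15 zax [ 0.0028  0.0014 -1.    ] F [-3.1 -1.1  6.7] open 16.8 q [ 23.  23. 100.   0.  57. 107.]
```

```bash
python3 -m crank '0 0 0 0 0 0;0 0 0 0 0 0;0 0 0 0 0 0;0 0 0 0 0 0' 38 && python3 -m crank '0 0 0.02 0 0 0;0 0 0.06 0 0 0;0 0 0.15 0 0 0;0 0 0.3 0 0 0;0 0 0.5 0 0 0;0 0 0.7 0 0 0;0 0 0.8 0 0 0' && python3 st.py; python3 chk.py sp -0.0012 -0.0031 h3 90
```

```text
time: 9.92
ee_pos: [0.5105, 0.3077, 0.013]
orientation: [[0.993, 0.119, 0.003], [0.119, -0.993, 0.002], [0.003, -0.001, -1.0]]
ft_force: [-1.3, -0.4, 0.3]
opening: 0.0322
time: 10.5
ee_pos: [0.5127, 0.3088, 0.1796]
orientation: [[0.993, 0.119, 0.01], [0.119, -0.993, 0.005], [0.011, -0.003, -1.0]]
ft_force: [0.9, 0.5, 1.5]
opening: 0.0326
t 10.5 pos [0.5127 0.3088 0.1796] jaw -83.15 zax [ 0.0101  0.0046 -0.9999] F [0.9 0.5 1.5] open 32.6 q [ 24.  11.  95.   0.  73. 107.]
pose est [0.5139 0.3089 0.1196] 6.853722825311604
```

View pics/th3n.png

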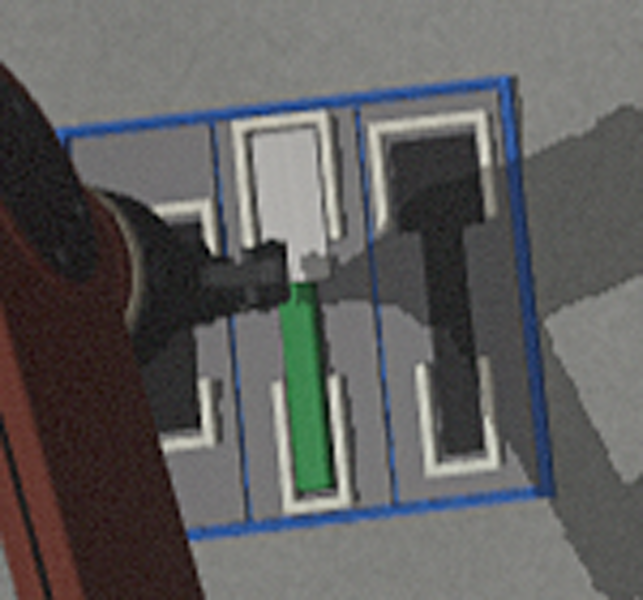

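View pics/sh3n.png

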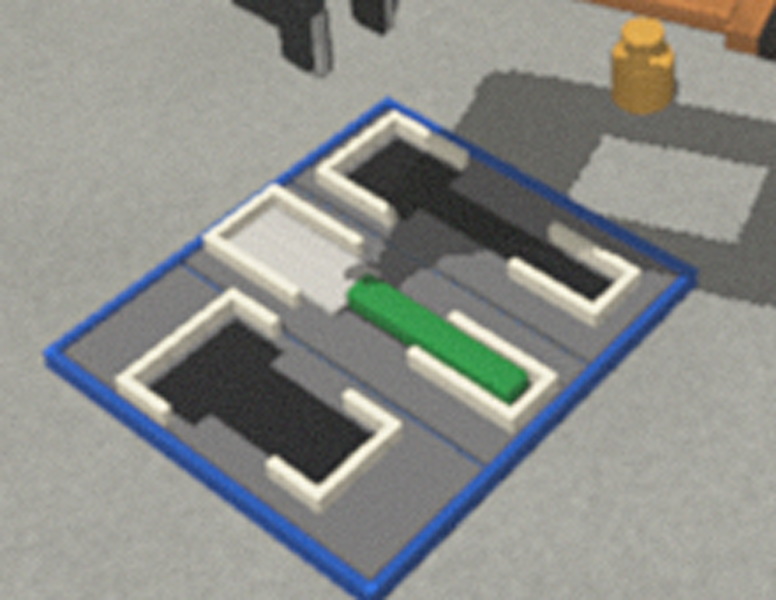

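Spatula is home: in both views it lies flat between the ribs. Now refit the T-plate, which is unobscured.

Run:
```python
from h import *
p=robot.grab_frame("top");q=robot.grab_frame("side")
pl=np.load("fit0.npz")["pl"]
for P,l,c in((p,'t',(395,175,460,245)),(q,'s',(325,125,405,180))):
    crop(P,l+"pl.png",*c,draw=[(proj(P,T(pl,PL(.078))),(0,0,255))])
```

```text
(no output)
```

View pics/tpl.png

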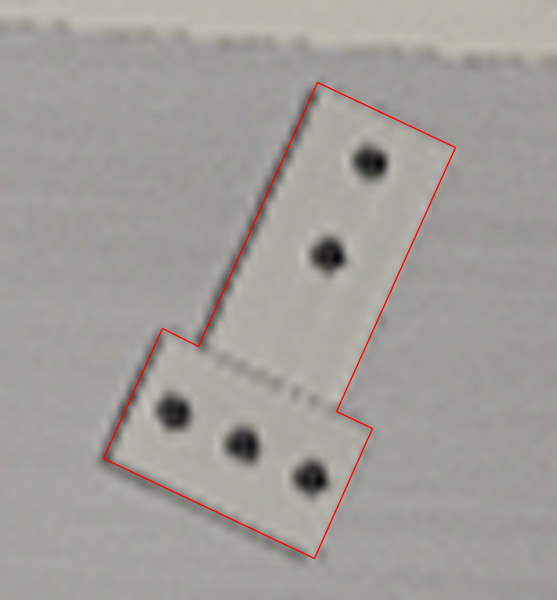

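View pics/spl.png

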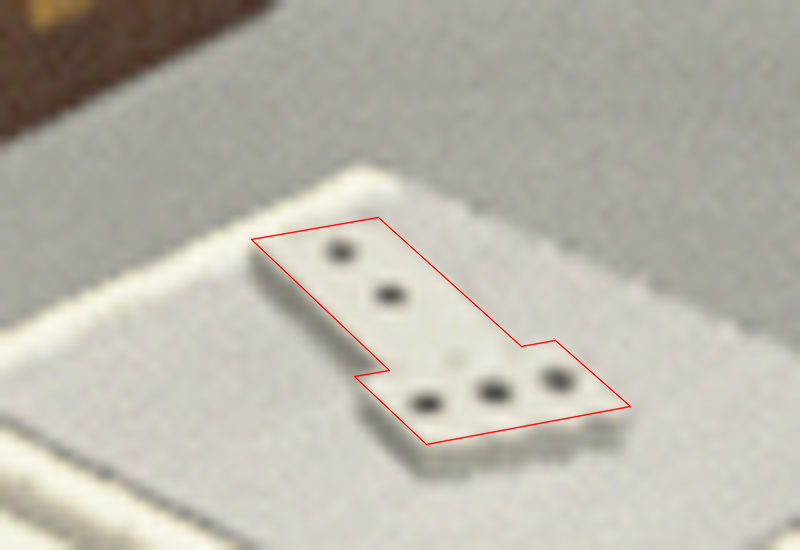

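```bash
python3 -m crank '0.02 -0.08 0.1 0 0 0.03;0.03 -0.22 0.12 0 0 0.09;0.05 -0.4 0.12 0 0 0.15;0.08 -0.6 0.12 0 0 0.21;0.1 -0.8 0.12 0 0 0.27;0.1 -1 0.12 0 0 0.33' 60 && python3 -m crank '0.02 -0.35 0 0 0 0.1;0.05 -0.55 0 0 0 0.16;0.07 -0.75 0 0 0 0.22;0.1 -0.95 0 0 0 0.28' && python3 -m crank '0.02 -0.35 0 0 0 0.1;0.04 -0.55 0 0 0 0.16;0.06 -0.75 0 0 0 0.22;0.08 -0.9 0 0 0 0.28;0.09 -1 0 0 0 0.34;0.09 -1 0 0 0 0.4;0.09 -1 0 0 0 0.46;0.09 -1 0 0 0 0.5'; python3 st.py
```

```text
time: 11.2
ee_pos: [0.5299, 0.1141, 0.1963]
orientation: [[0.713, 0.701, -0.001], [0.701, -0.713, 0.005], [0.003, -0.004, -1.0]]
ft_force: [0.1, -1.0, -0.2]
opening: 0.0515
time: 11.53
ee_pos: [0.5435, -0.0369, 0.1943]
orientation: [[0.332, 0.943, -0.006], [0.943, -0.332, 0.005], [0.003, -0.007, -1.0]]
ft_force: [0.8, -0.5, -0.4]
opening: 0.0513
time: 12.2
ee_pos: [0.56, -0.2375, 0.1915]
orientation: [[-0.595, 0.804, -0.012], [0.804, 0.595, 0.0], [0.007, -0.009, -1.0]]
ft_force: [-0.0, 1.0, -0.0]
opening: 0.0512
t 12.2 pos [ 0.56   -0.2375  0.1915] jaw 36.53 zax [-1.150e-02  1.000e-04 -9.999e-01] F [-0.  1. -0.] open 51.2 q [-30.  13.  92.  -0.  76. -67.]
```

```bash
python3 -m crank '0.02 -0.12 -0.05 0 0 0.06;0.04 -0.25 -0.1 0 -0.003 0.12;0.06 -0.38 -0.2 0 -0.005 0.18;0.07 -0.455 -0.3 0 -0.005 0.232;0.07 -0.455 -0.35 0 -0.005 0.232;0.07 -0.455 -0.35 0 -0.005 0.232;0.07 -0.455 -0.35 0 -0.005 0.232;0.07 -0.455 -0.35 0 -0.005 0.232'; python3 st.py
```

```text
time: 12.87
ee_pos: [0.5742, -0.3275, 0.1219]
orientation: [[-0.901, 0.434, -0.0], [0.434, 0.901, -0.002], [-0.001, -0.002, -1.0]]
ft_force: [0.4, -0.7, -0.4]
opening: 0.0511
t 12.87 pos [ 0.5742 -0.3275  0.1219] jaw 64.31 zax [-1.0e-04 -2.5e-03 -1.0e+00] F [ 0.4 -0.7 -0.4] open 51.1 q [ -36.   23.   87.   -0.   70. -101.]
```

```bash
python3 -m crank '0 -0.005 -0.05 0 0 0;0 -0.005 -0.1 0 0 0;0 -0.005 -0.14 0 0 0;0 -0.005 -0.17 0 0 0;0 -0.005 -0.182 0 0 0;0 -0.005 -0.19 0 0 0;0 -0.005 -0.19 0 0 0'; python3 st.py;  python3 - <<'E'
from h import *
q=robot.grab_frame("side");crop(q,"sg.png",300,80,440,200)
E
```

```text
time: 13.45
ee_pos: [0.574, -0.3284, 0.0833]
orientation: [[-0.901, 0.434, -0.001], [0.434, 0.901, -0.002], [-0.0, -0.002, -1.0]]
ft_force: [-0.9, -0.4, -0.5]
opening: 0.051
t 13.45 pos [ 0.574  -0.3284  0.0833] jaw 64.31 zax [-7.e-04 -2.e-03 -1.e+00] F [-0.9 -0.4 -0.5] open 51.0 q [ -37.   25.   88.   -0.   66. -101.]
```

View pics/sg.png

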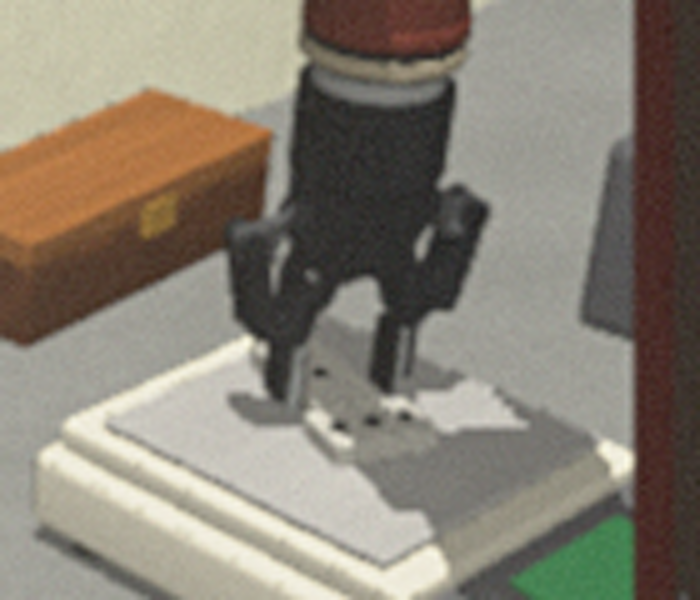

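Fingers straddle the stem ((360,155) px). Lower 3 mm and close.

```bash
python3 -m crank '0 0 -0.008 0 0 0;0 0 -0.016 0 0 0;0 0 -0.018 0 0 0' && python3 st.py && python3 -m crank '0 0 0 0 0 0;0 0 0 0 0 0;0 0 0 0 0 0;0 0 0 0 0 0;0 0 0 0 0 0' 20 60 && python3 st.py
```

```text
time: 13.75
ee_pos: [0.5743, -0.3286, 0.0803]
orientation: [[-0.901, 0.434, 0.0], [0.434, 0.901, -0.003], [-0.001, -0.002, -1.0]]
ft_force: [0.0, 0.9, -0.0]
opening: 0.0515
t 13.75 pos [ 0.5743 -0.3286  0.0803] jaw 64.29 zax [ 0.     -0.0026 -1.    ] F [ 0.   0.9 -0. ] open 51.5 q [ -37.   25.   88.   -0.   66. -101.]
time: 14.17
ee_pos: [0.5745, -0.3289, 0.0807]
orientation: [[-0.901, 0.434, 0.001], [0.434, 0.901, -0.003], [-0.002, -0.002, -1.0]]
ft_force: [0.1, 0.2, 3.8]
opening: 0.036
t 14.17 pos [ 0.5745 -0.3289  0.0807] jaw 64.29 zax [ 7.0e-04 -3.1e-03 -1.0e+00] F [0.1 0.2 3.8] open 36.0 q [ -37.   25.   88.   -0.   66. -101.]
```

```bash
python3 -m crank '0 0 0.02 0 0 0;0 0 0.06 0 0 0;0 0 0.15 0 0 0;0 0 0.28 0 0 0;0 0 0.42 0 0 0;0 0 0.56 0 0 0;0 0 0.6 0 0 0;0 0 0.6 0 0 0' 
python3 st.py
python3 - <<'E'
from h import *
q=robot.grab_frame("side");crop(q,"si.png",280,30,440,200)
E
```

```text
time: 14.83
ee_pos: [0.5761, -0.33, 0.2046]
orientation: [[-0.901, 0.434, 0.006], [0.434, 0.901, -0.007], [-0.008, -0.004, -1.0]]
ft_force: [-0.6, 0.1, -1.7]
opening: 0.0362
t 14.83 pos [ 0.5761 -0.33    0.2046] jaw 64.3 zax [ 0.0059 -0.007  -1.    ] F [-0.6  0.1 -1.7] open 36.2 q [ -37.   19.   83.   -0.   78. -101.]
```

View pics/si.png

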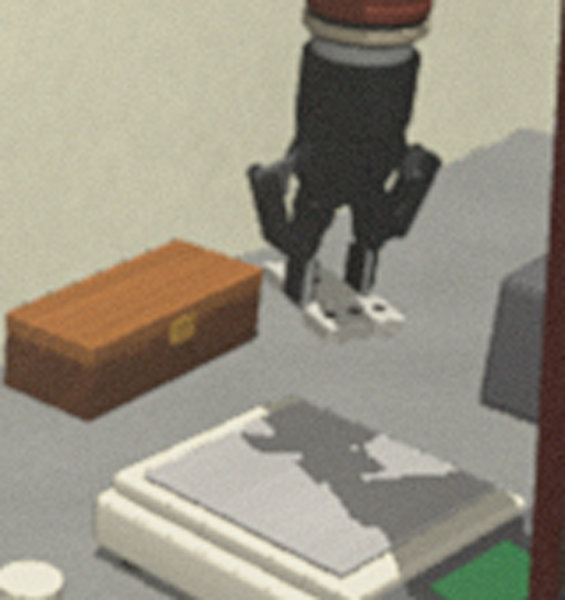

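```bash
python3 -m crank '-0.01 0.08 0 0 0 -0.03;-0.03 0.22 0 0 0 -0.08;-0.05 0.4 0 0 0 -0.14;-0.07 0.6 0 0 0 -0.2;-0.09 0.8 0 0 0 -0.26;-0.1 1 0 0 0 -0.32' && python3 -m crank '-0.02 0.35 0.01 0 0 -0.1;-0.04 0.55 0.01 0 0 -0.16;-0.07 0.75 0.01 0 0 -0.22;-0.1 0.95 0.01 0 0 -0.28' && python3 -m crank '-0.02 0.35 0.01 0 0 -0.1;-0.04 0.55 0.01 0 0 -0.16;-0.06 0.75 0.01 0 0 -0.22;-0.08 0.9 0.01 0 0 -0.28;-0.09 1 0.01 0 0 -0.34;-0.09 1 0.01 0 0 -0.4;-0.09 1 0.01 0 0 -0.46'; python3 st.py
```

```text
time: 15.38
ee_pos: [0.5527, -0.1281, 0.1983]
orientation: [[-0.436, 0.9, -0.006], [0.9, 0.436, -0.003], [-0.0, -0.006, -1.0]]
ft_force: [1.7, -0.0, -1.1]
opening: 0.0363
time: 15.72
ee_pos: [0.5358, 0.0268, 0.1972]
orientation: [[0.015, 1.0, -0.011], [1.0, -0.015, 0.0], [0.0, -0.011, -1.0]]
ft_force: [1.2, -0.3, -2.0]
opening: 0.0361
time: 16.3
ee_pos: [0.5151, 0.2299, 0.1959]
orientation: [[0.74, 0.672, -0.012], [0.672, -0.74, 0.008], [-0.004, -0.014, -1.0]]
ft_force: [-0.2, -0.6, -0.6]
opening: 0.036
t 16.3 pos [0.5151 0.2299 0.1959] jaw -47.76 zax [-0.0123  0.008  -0.9999] F [-0.2 -0.6 -0.6] open 36.0 q [16.  6. 98.  1. 76. 63.]
```

```bash
python3 -m crank '-0.01 0.15 0 0 0 -0.06;-0.02 0.32 -0.05 -0.002 -0.003 -0.12;-0.03 0.5 -0.12 -0.004 -0.006 -0.18;-0.04 0.65 -0.25 -0.004 -0.006 -0.24;-0.05 0.75 -0.4 -0.004 -0.006 -0.294;-0.054 0.772 -0.55 -0.004 -0.006 -0.294;-0.054 0.772 -0.66 -0.004 -0.006 -0.294;-0.054 0.772 -0.7 -0.004 -0.006 -0.294;-0.054 0.772 -0.7 -0.004 -0.006 -0.294;-0.054 0.772 -0.7 -0.004 -0.006 -0.294'; python3 st.py
```

```text
time: 17.13
ee_pos: [0.5037, 0.3836, 0.0549]
orientation: [[0.993, 0.121, 0.002], [0.121, -0.993, 0.001], [0.002, -0.001, -1.0]]
ft_force: [1.3, 1.1, -1.1]
opening: 0.0361
t 17.13 pos [0.5037 0.3836 0.0549] jaw -83.06 zax [ 1.9e-03  9.0e-04 -1.0e+00] F [ 1.3  1.1 -1.1] open 36.1 q [ 30.  24.  94.  -0.  62. 113.]
```

```bash
python3 -m crank '0.003 0.003 -0.04 0 0 0;0.003 0.003 -0.08 0 0 0;0.003 0.003 -0.11 0 0 0;0.003 0.003 -0.12 0 0 0;0.003 0.003 -0.12 0 0 0'; python3 st.py; python3 chk.py pl 0.0023 -0.0027 i1 90
```

```text
time: 17.55
ee_pos: [0.5039, 0.3838, 0.0302]
orientation: [[0.993, 0.121, 0.001], [0.121, -0.993, 0.0], [0.001, -0.0, -1.0]]
ft_force: [0.5, 0.4, -1.0]
opening: 0.0362
t 17.55 pos [0.5039 0.3838 0.0302] jaw -83.07 zax [ 8.e-04  2.e-04 -1.e+00] F [ 0.5  0.4 -1. ] open 36.2 q [ 30.  26.  94.  -0.  60. 113.]
pose est [0.5016 0.3835 0.1209] 6.929733615009319
```

View pics/ti1.png

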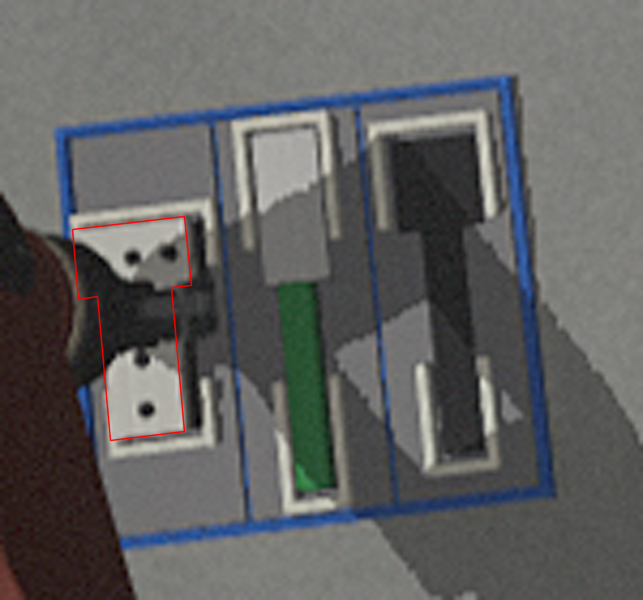

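View pics/si1.png

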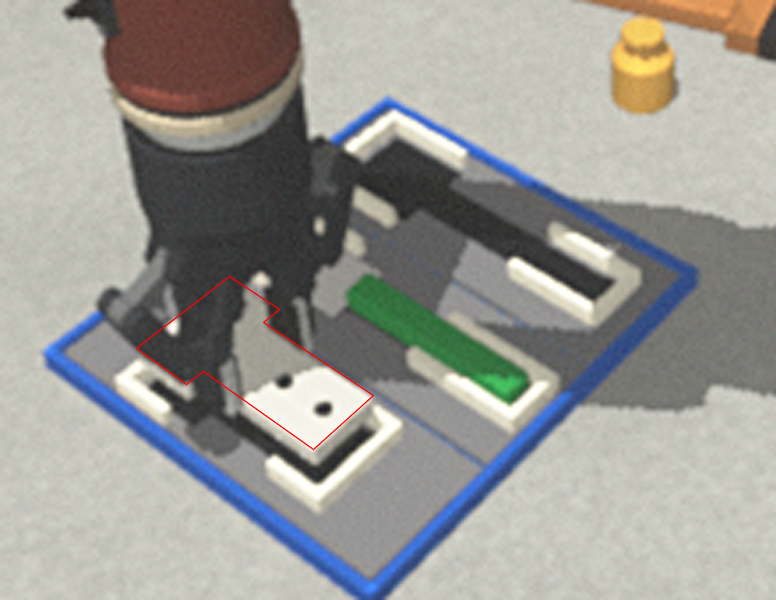

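```bash
python3 -m crank '0.002 0.002 -0.02 0 0 0;0.002 0.003 -0.04 0 0 0;0.002 0.003 -0.055 0 0 0;0.002 0.003 -0.066 0 0 0;0.002 0.003 -0.073 0 0 0;0.002 0.003 -0.077 0 0 0;0.002 0.003 -0.081 0 0 0;0.002 0.003 -0.084 0 0 0;0.002 0.003 -0.084 0 0 0'; python3 st.py; python3 chk.py pl 0.0023 -0.0027 i2 90
```

```text
time: 18.4
ee_pos: [0.5048, 0.3848, 0.0142]
orientation: [[0.993, 0.121, 0.002], [0.121, -0.993, 0.001], [0.002, -0.001, -1.0]]
ft_force: [-0.0, -0.2, -2.4]
opening: 0.0358
t 18.4 pos [0.5048 0.3848 0.0142] jaw -83.06 zax [ 2.e-03  9.e-04 -1.e+00] F [-0.  -0.2 -2.4] open 35.8 q [ 30.  27.  94.  -0.  59. 113.]
pose est [0.5025 0.3845 0.1211] 6.939668173748065
```

View pics/ti2n.png

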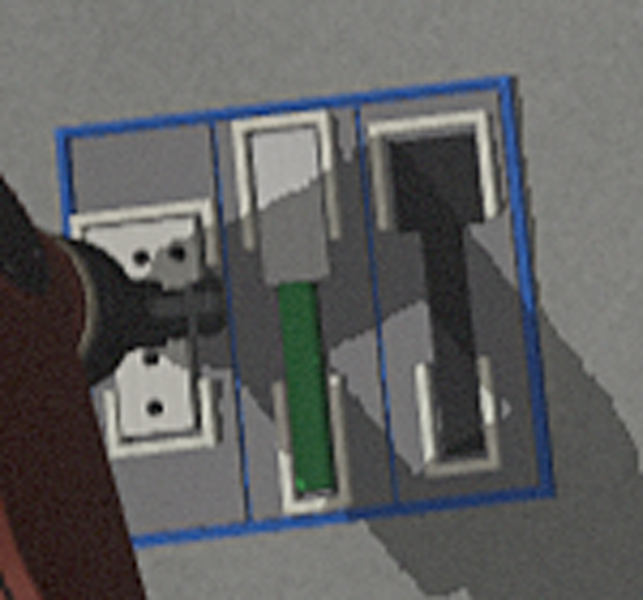

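View pics/si2n.png

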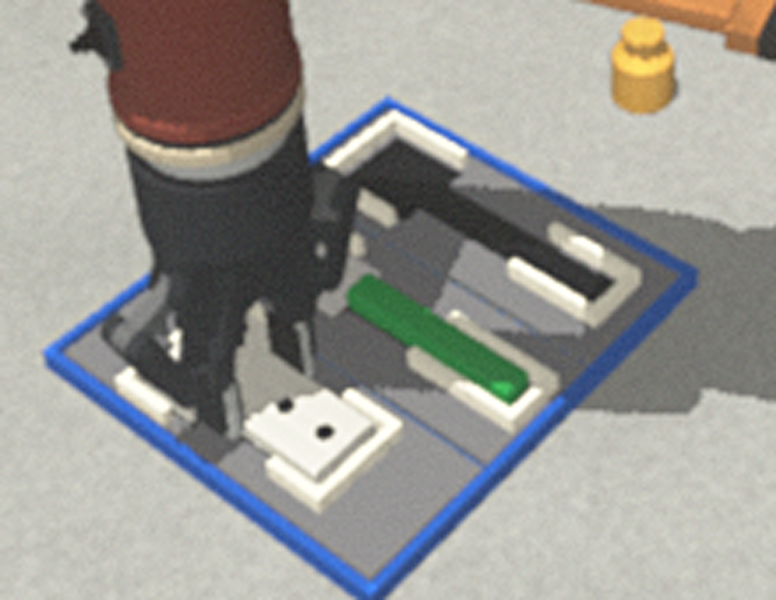

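The plate sits inside its ribs, centred ((160,330) in the top crop). Lower gently to contact.

```bash
python3 -m crank '0 0 -0.002 0 0 0;0 0 -0.004 0 0 0;0 0 -0.006 0 0 0;0 0 -0.008 0 0 0;0 0 -0.009 0 0 0;0 0 -0.009 0 0 0'; python3 st.py
```

```text
time: 19.0
ee_pos: [0.505, 0.3849, 0.0127]
orientation: [[0.993, 0.121, 0.002], [0.121, -0.993, 0.001], [0.002, -0.001, -1.0]]
ft_force: [0.2, -0.5, 0.2]
opening: 0.0359
t 19.0 pos [0.505  0.3849 0.0127] jaw -83.06 zax [ 0.0022  0.0011 -1.    ] F [ 0.2 -0.5  0.2] open 35.9 q [ 30.  27.  94.  -0.  58. 113.]
```

```bash
python3 -m crank '0 0 -0.002 0 0 0;0 0 -0.003 0 0 0;0 0 -0.004 0 0 0;0 0 -0.004 0 0 0'; python3 st.py
```

```text
time: 19.33
ee_pos: [0.505, 0.3849, 0.0127]
orientation: [[0.993, 0.121, 0.002], [0.121, -0.993, 0.001], [0.002, -0.001, -1.0]]
ft_force: [-2.0, -2.7, 6.7]
opening: 0.036
t 19.33 pos [0.505  0.3849 0.0127] jaw -83.06 zax [ 0.0021  0.001  -1.    ] F [-2.  -2.7  6.7] open 36.0 q [ 30.  27.  94.  -0.  58. 113.]
```

```bash
python3 -m crank '0 0 0 0 0 0;0 0 0 0 0 0;0 0 0 0 0 0;0 0 0 0 0 0' 52 && python3 st.py && python3 -m crank '0 0 0.02 0 0 0;0 0 0.06 0 0 0;0 0 0.15 0 0 0;0 0 0.3 0 0 0;-0.05 -0.1 0.5 0 0 0;-0.05 -0.3 0.7 0 0 0;-0.05 -0.5 0.9 0 0 0;-0.05 -0.6 0.95 0 0 0' && python3 st.py; python3 chk.py pl 0 0 i3 90
```

```text
time: 19.67
ee_pos: [0.505, 0.3849, 0.0126]
orientation: [[0.993, 0.121, 0.002], [0.121, -0.993, 0.001], [0.002, -0.001, -1.0]]
ft_force: [-0.2, -0.5, -0.2]
opening: 0.0444
t 19.67 pos [0.505  0.3849 0.0126] jaw -83.06 zax [ 0.0023  0.0011 -1.    ] F [-0.2 -0.5 -0.2] open 44.4 q [ 30.  27.  94.  -0.  58. 113.]
time: 20.33
ee_pos: [0.4953, 0.2755, 0.1975]
orientation: [[0.992, 0.122, 0.005], [0.122, -0.992, 0.002], [0.005, -0.002, -1.0]]
ft_force: [1.3, 1.0, -0.0]
opening: 0.0444
t 20.33 pos [0.4953 0.2755 0.1975] jaw -82.97 zax [ 0.0052  0.0023 -1.    ] F [ 1.3  1.  -0. ] open 44.4 q [ 21.   6.  99.   0.  75. 104.]
pose est [0.4953 0.2755 0.1227] 7.03212285745299
```

View pics/ti3n.png

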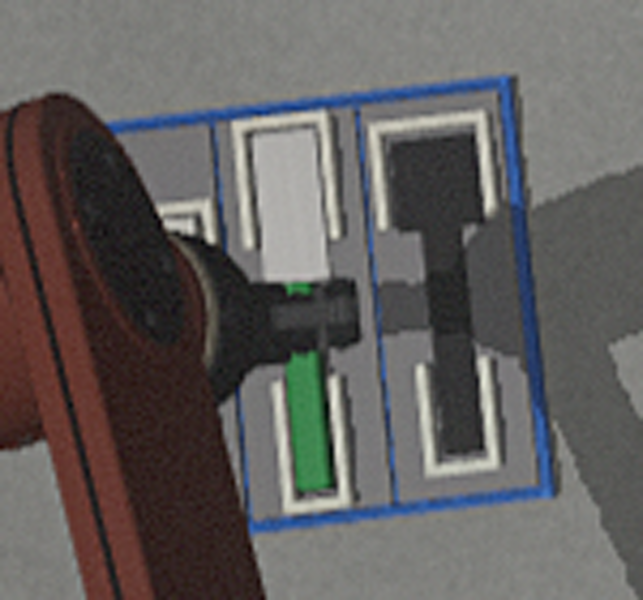

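View pics/si3n.png

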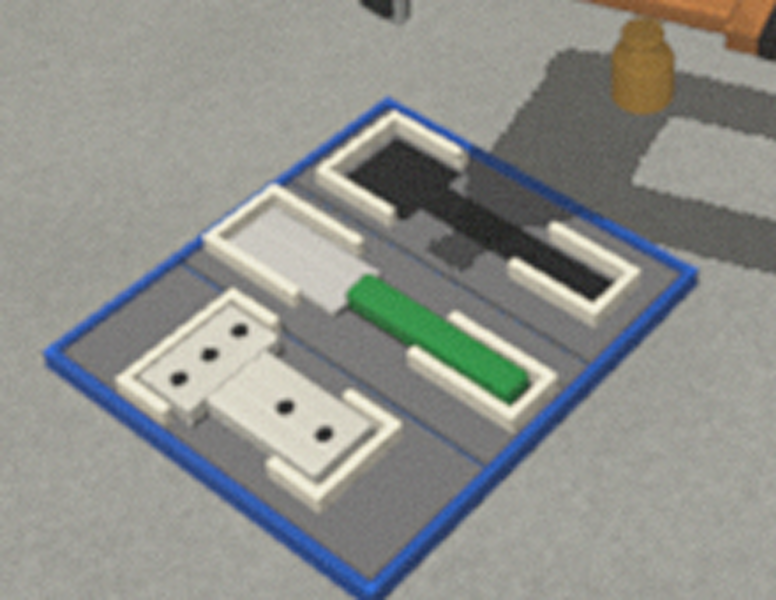

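Run:
```python
from h import *
p=robot.grab_frame("top");q=robot.grab_frame("side")
br=np.load("fit0.npz")["br"]
for P,l,c in((p,'t',(245,172,300,256)),(q,'s',(230,222,320,264))):
    crop(P,l+"br.png",*c,draw=[(proj(P,T(br,BR(0))),(0,0,255))])
```

```text
(no output)
```

View pics/tbr.png

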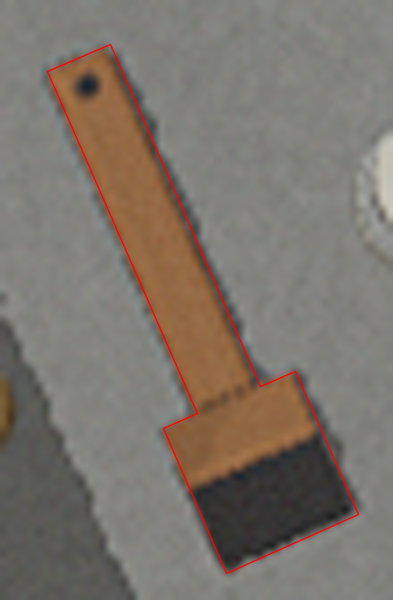

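View pics/sbr.png

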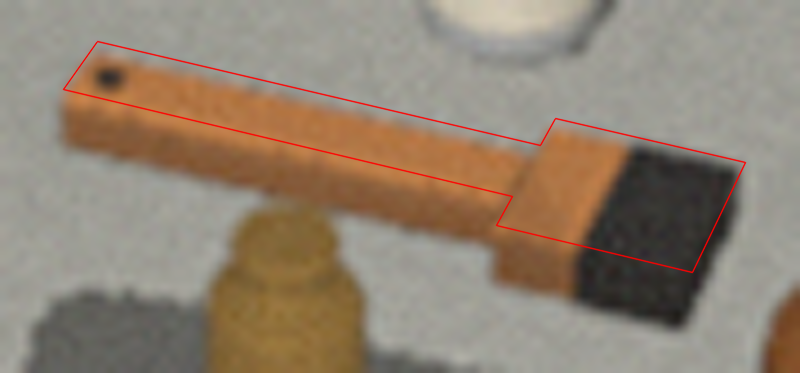

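```bash
python3 -m crank '0.02 -0.1 0.02 0 0 0.02;0.06 -0.25 0.02 0 0 0.05;0.1 -0.42 0.02 0 0 0.08;0.16 -0.6 0.02 0 0 0.11;0.22 -0.8 0.02 0 0 0.139;0.28 -1 0.02 0 0 0.139;0.28 -1 0.02 0 0 0.139' 45 && python3 -m crank '0.04 -0.15 -0.05 0 0 0;0.07 -0.28 -0.15 0 0 0;0.07 -0.32 -0.3 0 0 0;0.07 -0.32 -0.45 0 0 0;0.07 -0.32 -0.6 0 0 0;0.07 -0.32 -0.7 0 0 0;0.07 -0.32 -0.7 0 0 0'; python3 st.py
```

```text
time: 21.12
ee_pos: [0.553, 0.0701, 0.1985]
orientation: [[0.919, 0.395, 0.003], [0.395, -0.919, 0.001], [0.003, -0.0, -1.0]]
ft_force: [0.1, 0.9, -0.3]
opening: 0.0383
time: 21.7
ee_pos: [0.5618, 0.0078, 0.0516]
orientation: [[0.918, 0.395, -0.009], [0.396, -0.918, 0.003], [-0.007, -0.007, -1.0]]
ft_force: [-1.6, -0.1, -0.1]
opening: 0.0381
t 21.7 pos [0.5618 0.0078 0.0516] jaw -66.7 zax [-0.0093  0.0034 -1.    ] F [-1.6 -0.1 -0.1] open 38.1 q [ -7.  16. 104.   0.  60.  59.]
```

```bash
python3 -m crank '0.02 0.005 -0.03 -0.002 -0.004 0.003;0.026 0.007 -0.07 -0.002 -0.004 0.003;0.026 0.007 -0.11 -0.002 -0.004 0.003;0.026 0.007 -0.13 -0.002 -0.004 0.003;0.026 0.007 -0.13 -0.002 -0.004 0.003;0.026 0.007 -0.13 -0.002 -0.004 0.003'; python3 st.py
python3 - <<'E'
from h import *
q=robot.grab_frame("side");crop(q,"sk.png",210,130,350,280)
q=robot.grab_frame("top");crop(q,"tk.png",200,150,330,320)
E
```

```text
time: 22.2
ee_pos: [0.5674, 0.0093, 0.026]
orientation: [[0.916, 0.401, -0.0], [0.401, -0.916, -0.001], [-0.001, 0.001, -1.0]]
ft_force: [0.4, -0.0, -0.1]
opening: 0.0382
t 22.2 pos [0.5674 0.0093 0.026 ] jaw -66.34 zax [-3.e-04 -9.e-04 -1.e+00] F [ 0.4 -0.  -0.1] open 38.2 q [ -7.  19. 104.  -0.  57.  59.]
```

View pics/sk.png

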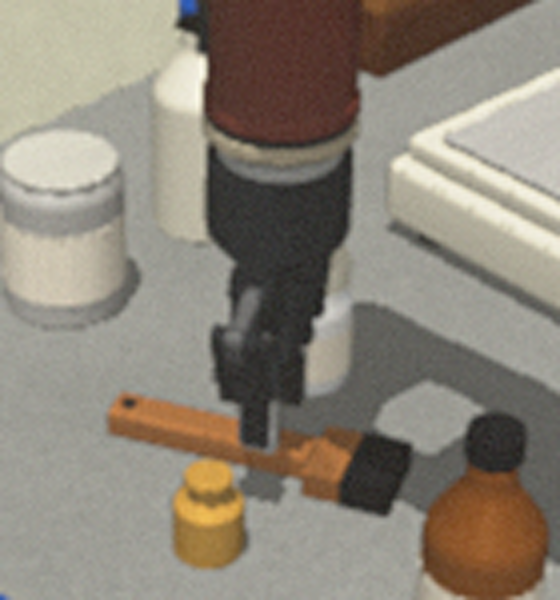

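View pics/tk.png

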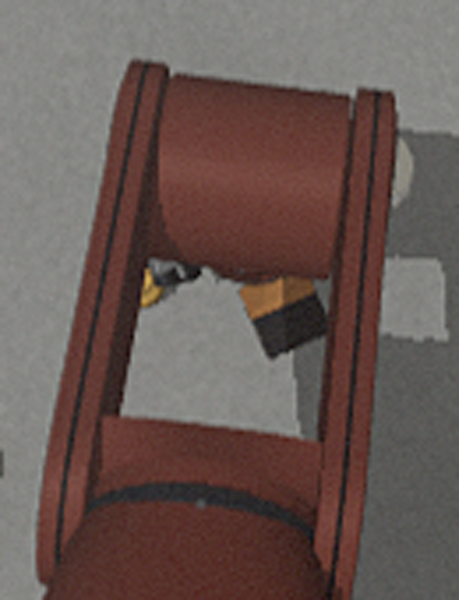

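Fingers straddle the handle just behind the head, clear of weight and jar ((275,240) px side). Lower and grip.

```bash
python3 -m crank '0 0 -0.03 0 0 0;0 0 -0.06 0 0 0;0 0 -0.085 0 0 0;0 0 -0.1 0 0 0;0 0 -0.108 0 0 0;0 0 -0.108 0 0 0' && python3 st.py && python3 -m crank '0 0 0 0 0 0;0 0 0 0 0 0;0 0 0 0 0 0;0 0 0 0 0 0;0 0 0 0 0 0;0 0 0 0 0 0' 10 50 && python3 st.py
```

```text
time: 22.8
ee_pos: [0.5671, 0.0092, 0.004]
orientation: [[0.916, 0.401, -0.001], [0.401, -0.916, -0.001], [-0.001, 0.0, -1.0]]
ft_force: [-0.1, -1.0, 0.1]
opening: 0.0382
t 22.8 pos [0.5671 0.0092 0.004 ] jaw -66.35 zax [-8.e-04 -8.e-04 -1.e+00] F [-0.1 -1.   0.1] open 38.2 q [ -7.  21. 105.  -0.  55.  59.]
time: 23.3
ee_pos: [0.5672, 0.0091, 0.0041]
orientation: [[0.916, 0.401, -0.001], [0.401, -0.916, -0.001], [-0.001, 0.001, -1.0]]
ft_force: [-0.9, -1.0, 0.4]
opening: 0.0204
t 23.3 pos [0.5672 0.0091 0.0041] jaw -66.35 zax [-5.e-04 -8.e-04 -1.e+00] F [-0.9 -1.   0.4] open 20.4 q [ -7.  21. 105.  -0.  55.  59.]
```

```bash
python3 -m crank '0 0 0.02 0 0 0;0 0 0.06 0 0 0;0 0 0.15 0 0 0;0 0 0.3 0 0 0;0 0 0.48 0 0 0;0 0 0.66 0 0 0;0 0 0.84 0 0 0;0 0 0.95 0 0 0;0 0 0.95 0 0 0' && python3 st.py
python3 - <<'E'
from h import *
q=robot.grab_frame("side");crop(q,"sl.png",190,50,350,280)
E
```

```text
time: 24.05
ee_pos: [0.571, 0.0087, 0.2021]
orientation: [[0.916, 0.401, 0.011], [0.401, -0.916, -0.002], [0.009, 0.007, -1.0]]
ft_force: [0.1, 0.4, 0.6]
opening: 0.0205
t 24.05 pos [0.571  0.0087 0.2021] jaw -66.35 zax [ 0.0114 -0.0023 -0.9999] F [0.1 0.4 0.6] open 20.5 q [-7.  6. 98. -0. 75. 59.]
```

View pics/sl.png

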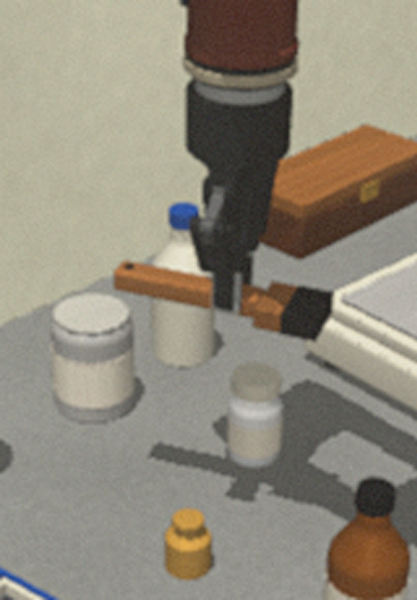

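```bash
python3 -m crank '-0.01 0.05 0 0 0 0.03;-0.03 0.15 0 0 0 0.08;-0.05 0.25 0 0 0 0.14;-0.07 0.36 0 0 0 0.2;-0.09 0.48 0 0 0 0.26;-0.11 0.58 0 0 0 0.32;-0.13 0.7 0 0 0 0.38;-0.15 0.8 0 0 0 0.44;-0.17 0.9 0 0 0 0.5;-0.19 1 0 0 0 0.56;-0.2 1 0 0 0 0.62;-0.2 1 0 0 0 0.68' && python3 -m crank '0 0.06 -0.02 0 0 0.06;0 0.12 -0.05 0 0 0.12;0 0.12 -0.1 0 0 0.18;0 0.12 -0.15 0 0 0.24;0 0.12 -0.2 0 0 0.3;0 0.12 -0.25 0 0 0.36;0 0.12 -0.3 0 0 0.42;0 0.12 -0.35 0 0 0.48;0 0.12 -0.4 0 0 0.54;0 0.12 -0.4 0 0 0.6;0 0.12 -0.4 0 0 0.66;0 0.12 -0.4 0 0 0.7;0 0.12 -0.4 0 0 0.7' && python3 st.py
```

```text
time: 25.1
ee_pos: [0.5277, 0.21, 0.1968]
orientation: [[-0.265, 0.964, -0.001], [0.964, 0.265, 0.006], [0.006, 0.001, -1.0]]
ft_force: [-0.5, -0.1, -0.6]
opening: 0.0205
time: 26.18
ee_pos: [0.5264, 0.2336, 0.1151]
orientation: [[-0.986, -0.166, -0.009], [-0.166, 0.986, -0.001], [0.009, 0.001, -1.0]]
ft_force: [-0.6, 0.2, -0.8]
opening: 0.0209
t 26.18 pos [0.5264 0.2336 0.1151] jaw 99.56 zax [-9.4e-03 -8.0e-04 -1.0e+00] F [-0.6  0.2 -0.8] open 20.9 q [ 16.  13. 100.   0.  67. -84.]
```

```bash
python3 -m crank '0.01 -0.006 -0.05 0 -0.004 -0.022;0.019 -0.006 -0.13 0 -0.004 -0.022;0.019 -0.006 -0.22 0 -0.004 -0.022;0.019 -0.006 -0.3 0 -0.004 -0.022;0.019 -0.006 -0.34 0 -0.004 -0.022;0.019 -0.006 -0.36 0 -0.004 -0.022;0.019 -0.006 -0.36 0 -0.004 -0.022' && python3 st.py;  python3 chk.py br 0.0098 -0.0041 k1 -90
```

```text
time: 26.77
ee_pos: [0.5291, 0.2321, 0.0417]
orientation: [[-0.993, -0.119, -0.004], [-0.119, 0.993, -0.001], [0.004, -0.001, -1.0]]
ft_force: [0.1, -0.5, -0.4]
opening: 0.0206
t 26.77 pos [0.5291 0.2321 0.0417] jaw 96.84 zax [-0.0035 -0.0013 -1.    ] F [ 0.1 -0.5 -0.4] open 20.6 q [ 16.  18. 102.  -0.  59. -81.]
pose est [0.5194 0.2309 0.1193] 6.835443774419396
```

View pics/tk1.png

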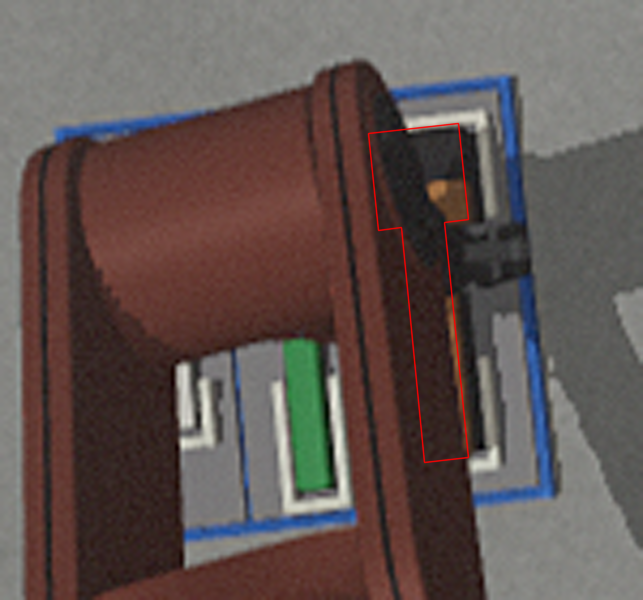

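View pics/sk1.png

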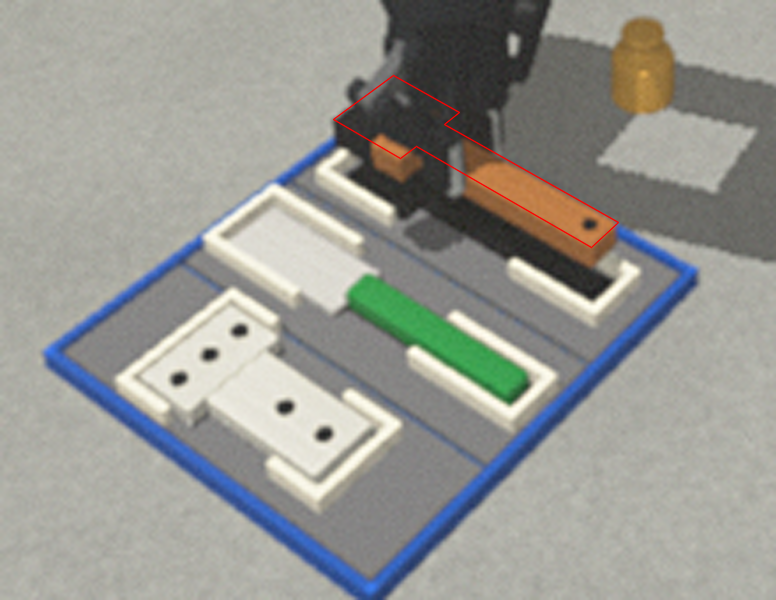

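```bash
python3 -m crank '0.004 0 -0.03 0 -0.002 0;0.004 0.001 -0.06 0 -0.002 0;0.004 0.001 -0.08 0 -0.002 0;0.004 0.001 -0.095 0 -0.002 0;0.004 0.001 -0.105 0 -0.002 0;0.004 0.001 -0.113 0 -0.002 0;0.004 0.001 -0.12 0 -0.002 0;0.004 0.001 -0.125 0 -0.002 0;0.004 0.001 -0.125 0 -0.002 0' && python3 st.py;  python3 chk.py br 0.0098 -0.0041 k2 -90
```

```text
time: 27.62
ee_pos: [0.5313, 0.2327, 0.0184]
orientation: [[-0.993, -0.12, 0.004], [-0.12, 0.993, -0.0], [-0.003, -0.001, -1.0]]
ft_force: [-0.2, 0.4, -0.4]
opening: 0.021
t 27.62 pos [0.5313 0.2327 0.0184] jaw 96.87 zax [ 3.6e-03 -5.0e-04 -1.0e+00] F [-0.2  0.4 -0.4] open 21.0 q [ 16.  21. 103.  -0.  57. -81.]
pose est [0.5215 0.2315 0.1199] 6.868932271920346
```

View pics/tk2n.png

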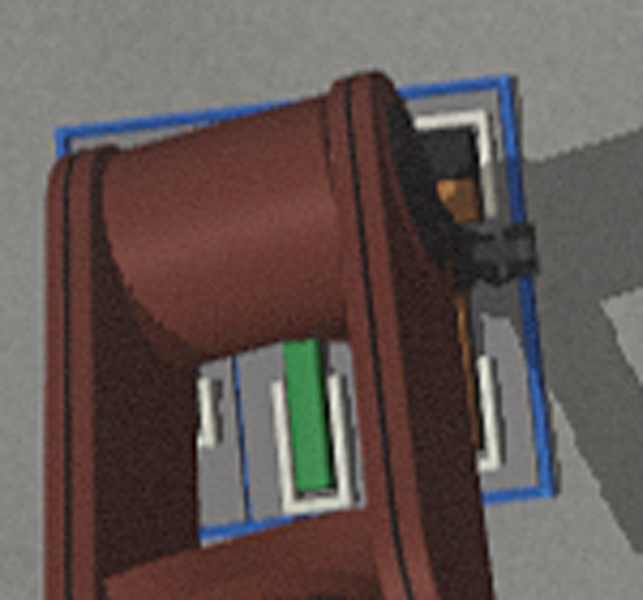

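View pics/sk2n.png

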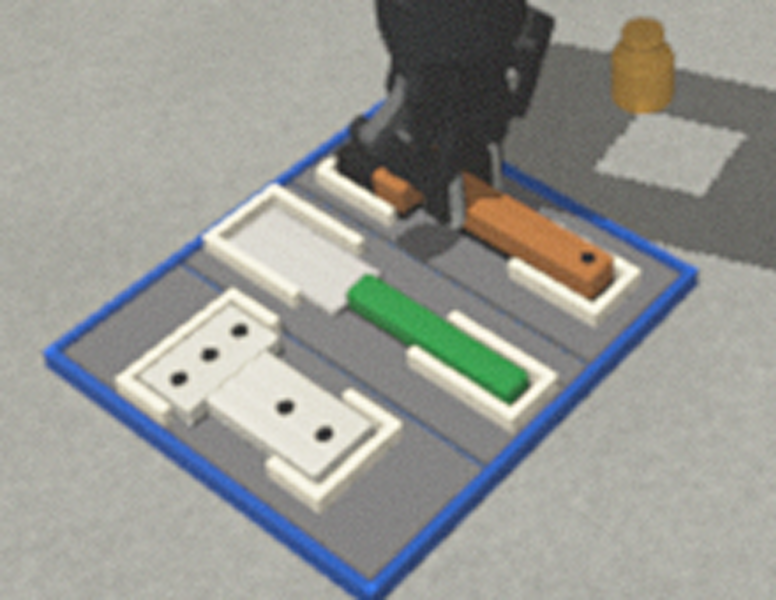

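```bash
python3 -m crank '-0.003 -0.001 -0.005 0 0.0015 0;-0.004 -0.001 -0.009 0 0.0015 0;-0.004 -0.001 -0.013 0 0.0015 0;-0.004 -0.001 -0.016 0 0.0015 0;-0.004 -0.001 -0.019 0 0.0015 0;-0.004 -0.001 -0.021 0 0.0015 0;-0.004 -0.001 -0.021 0 0.0015 0' && python3 st.py
```

```text
time: 28.3
ee_pos: [0.5306, 0.2325, 0.0144]
orientation: [[-0.993, -0.12, 0.001], [-0.12, 0.993, -0.0], [-0.001, -0.001, -1.0]]
ft_force: [-0.7, -0.1, -1.3]
opening: 0.0206
t 28.3 pos [0.5306 0.2325 0.0144] jaw 96.87 zax [ 6.e-04 -4.e-04 -1.e+00] F [-0.7 -0.1 -1.3] open 20.6 q [ 16.  21. 103.  -0.  56. -81.]
```

```bash
python3 -m crank '0 0 -0.002 0 0 0;0 0 -0.003 0 0 0;0 0 -0.004 0 0 0;0 0 -0.005 0 0 0;0 0 -0.005 0 0 0' && python3 st.py
```

```text
time: 28.72
ee_pos: [0.5306, 0.2325, 0.0141]
orientation: [[-0.993, -0.12, 0.001], [-0.12, 0.993, -0.0], [-0.001, -0.001, -1.0]]
ft_force: [-3.6, -1.4, 6.2]
opening: 0.0206
t 28.72 pos [0.5306 0.2325 0.0141] jaw 96.87 zax [ 6.e-04 -5.e-04 -1.e+00] F [-3.6 -1.4  6.2] open 20.6 q [ 16.  21. 103.  -0.  56. -81.]
```

Contact (6 N). Release, rise, then back well away from the tray for a clear view.

```bash
python3 -m crank '0 0 0 0 0 0;0 0 0 0 0 0;0 0 0 0 0 0;0 0 0 0 0 0' 38 && python3 -m crank '0 0 0.02 0 0 0;0 0 0.06 0 0 0;0 0 0.15 0 0 0;0 0 0.3 0 0 0;0 0 0.5 0 0 0;0 0 0.7 0 0 0;0 0 0.9 0 0 0;0 0 1 0 0 0' && python3 -m crank '0 -0.1 0.1 0 0 0;0 -0.3 0.2 0 0 0;0 -0.5 0.2 0 0 0;0 -0.7 0.2 0 0 0;0 -0.9 0.2 0 0 0;0 -1 0.2 0 0 0' && python3 -m crank '0 -0.2 0 0 0 0;0 -0.4 0 0 0 0;0 -0.6 0 0 0 0;0 -0.8 0 0 0 0;0 -1 0 0 0 0;0 -1 0 0 0 0;0 -1 0 0 0 0' && python3 st.py
python3 - <<'E'
from h import *
p=robot.grab_frame("top");q=robot.grab_frame("side")
crop(p,"fin_t.png",70,170,220,310);crop(q,"fin_s.png",80,240,300,410)
crop(p,"full_t.png",0,0,560,420);crop(q,"full_s.png",0,0,560,420)
E
```

```text
time: 29.05
ee_pos: [0.5306, 0.2325, 0.014]
orientation: [[-0.993, -0.12, 0.001], [-0.12, 0.993, -0.0], [-0.0, -0.001, -1.0]]
ft_force: [-0.7, -0.2, 0.1]
opening: 0.0323
time: 29.72
ee_pos: [0.5328, 0.2332, 0.221]
orientation: [[-0.993, -0.12, 0.009], [-0.12, 0.993, 0.002], [-0.009, 0.001, -1.0]]
ft_force: [2.2, 0.1, 0.3]
opening: 0.0329
time: 30.22
ee_pos: [0.5326, 0.0294, 0.2623]
orientation: [[-0.993, -0.118, 0.01], [-0.118, 0.993, 0.0], [-0.01, -0.001, -1.0]]
ft_force: [0.1, 0.3, 0.4]
opening: 0.0323
time: 30.8
ee_pos: [0.5323, -0.1726, 0.2628]
orientation: [[-0.993, -0.114, 0.011], [-0.114, 0.994, 0.0], [-0.011, -0.001, -1.0]]
ft_force: [-0.3, 0.4, 0.1]
opening: 0.0326
t 30.8 pos [ 0.5323 -0.1726  0.2628] jaw 96.52 zax [ 0.0107  0.     -0.9999] F [-0.3  0.4  0.1] open 32.6 q [ -26.    2.   96.    0.   82. -123.]
```

View pics/fin_t.png

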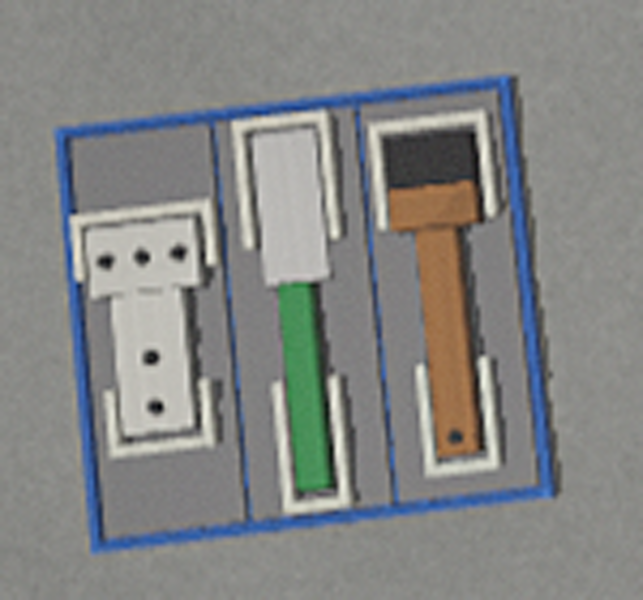

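View pics/fin_s.png

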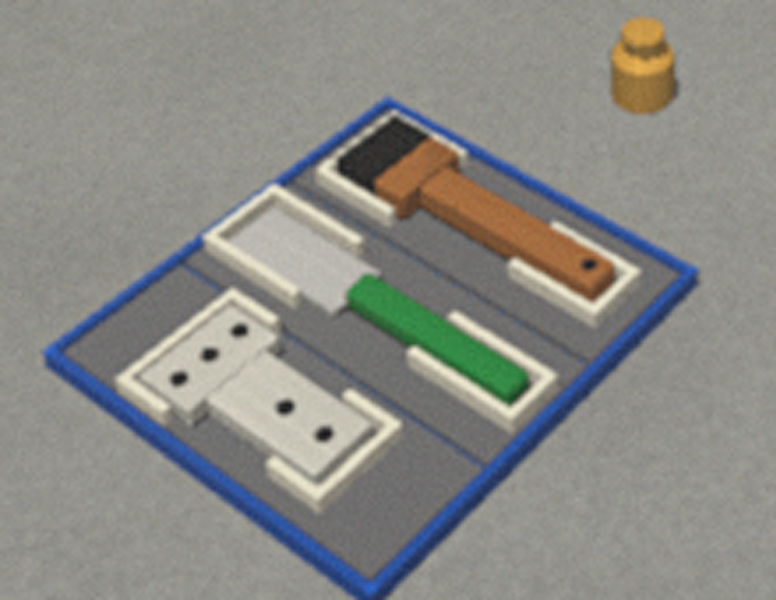

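View pics/full_t.png

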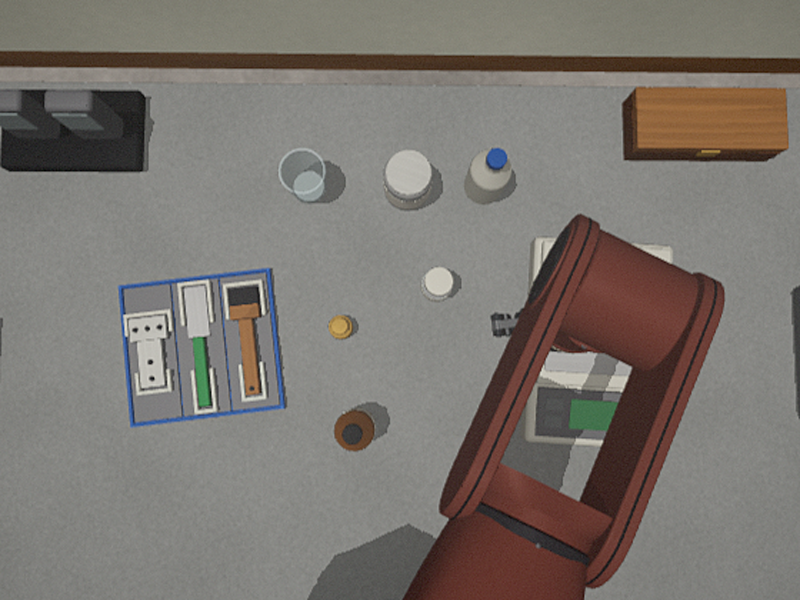

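View pics/full_s.png

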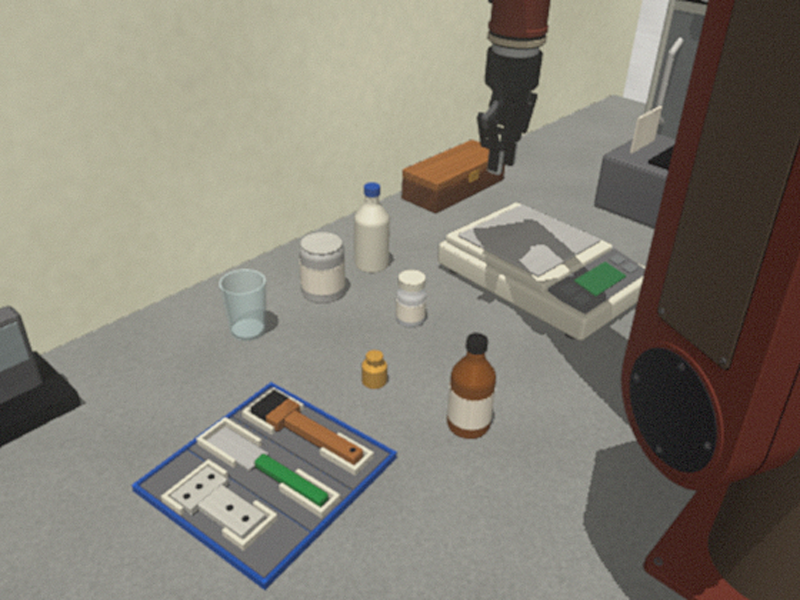

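All three tools lie in their pockets. The bottles and the rest sit at the same pixels as at the start (jar (439,283), weight (340,327), amber bottle (354,430) in the 800-px picture). Handing in once the arm is at rest.

```bash
python3 -m crank '0 0 0 0 0 0;0 0 0 0 0 0;0 0 0 0 0 0' && python3 -c "
from workcell import robot
import numpy as np
print(np.abs(robot.read_state()['joint_vel']).max());print(robot.close_job())"
```

```text
time: 31.15
ee_pos: [0.5328, -0.1687, 0.2629]
orientation: [[-0.993, -0.119, 0.011], [-0.119, 0.993, 0.001], [-0.011, -0.001, -1.0]]
ft_force: [0.1, 0.0, -0.5]
opening: 0.0326
0.004349834781468138
the job is handed in; nothing more can be done
None
```

I laid the spatula, then the T-plate, then the brush in their own compartments of the blue tray, and handed the job in at about 31 s of the 72 s allowed. I lowered each one until it touched the floor of its pocket (6–7 N) before opening the fingers.

- **Tools:** the last top and side pictures show all three flat between their ribs, wide ends in the wide pockets.
- **Everything else:** comparing the pictures by eye, the bottles, jar, weight, beaker and can are upright and look unmoved. The balance pan is empty, and no reading over it went above 4 N.
- **At hand-in:** the arm was at rest, about 0.26 m above the bench and touching nothing.

No final check failed. The two cameras disagreed by about 2 mm on the brush, and my first tray fit was also about 2 mm off. I split the brush difference, refitted the tray from both views, and checked each tool against its pocket in both views before lowering it.

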